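Roll the sample canister stripe-up and lay it in the sloping reader stand

TASK

Roll the white canister along the rubber roll tray until its orange stripe faces straight up and let it lie there, then pick it up and lay it in the two blue V saddles of the sloping reader stand, blue cap at the high end and stripe still facing squarely up out of the saddles. Lay it down gently, let go, and leave the other things on the worktop where they are.

Things in the scene. Friction and masses are not known exactly. Their poses are not given: they have to be found in the camera images.
- canister_center (a point): Centre of a closed white cylinder lying in the roll tray: diameter 50 mm, whole length 120 mm, about 0.3 kg (varies). On the axis, half-way along, 25 mm above what it lies on. x runs along it toward the blue cap; z points from the axis to the orange stripe (z up = stripe-up). A thin black line runs opposite the stripe. It starts with the stripe to either side or underneath.
- stripe (a point): Middle of the orange stripe (11 mm wide, 90 mm long, along the white body), on the surface, 25 mm from canister_center along its z. Pushed sideways the canister rolls almost without slip, 1 rad per 25 mm of travel, and stays where it comes to rest on the level; pushed fast it runs on ahead. A jaw that touches before the other as a gripper closes rolls it a little.
- cap (a point): Centre of the outer end face of the canister's blue cap, 60 mm from canister_center along its x. The cap is the last 20 mm, 44 mm in diameter; the white body is the other 100 mm.
- roll_tray: Fixed grey tray lined with black rubber, 140 mm (x) by 240 mm (y), floor 4 mm above the worktop; lips only at its ends in y, 6 mm thick, 6 mm above the floor. Origin: centre of the underside, z up. The canister lies across it, cap toward +x, and rolls along y. If one side has too little room, it can be pinched across its diameter and set down nearer the other end.
- saddles: Fixed sloping part of the reader stand. Origin: where the canister's centre is when properly laid down, 86 mm above the worktop. x: along the canister's axis, rising 25 degrees (0.436 rad) to the high end, away from the robot; z: square to the slope, up and back toward the robot; y: level. Two blue V saddles carry the canister's body on 45 degree walls.
- tip_box_mid (a point): Middle of a blue pipette-tip box with clear lid, 89x119x80 mm, a bystander on the left.
- timer_mid (a point): Middle of a white bench timer lying flat, 66x62x18 mm, a bystander between tray and stand.
- serum_mid (a point): Middle of a white bottle with green band and cap, 40 mm across and 70 mm high, a bystander on the right.
- saddle_high (a point): Middle of the high saddle, on the canister's axis, 32 mm up-slope of the origin of saddles; the other is 32 mm down-slope. Each is 8 mm thick, so 56 mm are free between them for fingers, down to a plate (64 mm wide) whose top is 38 mm under the axis. The walls reach 36 mm out to either side and end about 4 mm below the axis.
- low_stop (a point): Middle of the up-slope face of a blue stop, 50 mm wide, at the low end, 68 mm down-slope of the origin of saddles; it reaches up to 4 mm below the axis. The canister need not touch it.
- reading_head (a point): Middle of the top of the black reading head behind the high end: 60 mm wide, from 78 to 102 mm up-slope of the origin of saddles, its top 16 mm above the axis.
- marker_mid (a point): Middle of a white marker pen with black cap lying flat between tray and stand, 135 mm long, 17 mm thick, a bystander.

How it is judged:
On the way:
1. the canister lies on the roll tray, not held, with its stripe facing up (within 0.3 rad) (angle between canister_center's own z axis and vertical below 0.3 rad and z of canister_center in the frame of roll_tray below 0.031 m and x of canister_center in the frame of roll_tray between -0.07 and 0.07 m and y of canister_center in the frame of roll_tray between -0.115 and 0.115 m and contact force between the fingers and canister below 0.3 N), for 0.3 s.
At the end, for the whole second after the job is handed in: The canister lies at rest in both saddles, its centre within 15 mm along the slope and 4 mm across and square to the slope of the proper place, its axis within 0.1 rad of the saddles' and the cap at the high end, and the stripe faces squarely up out of the saddles within 0.35 rad (x of canister_center in the frame of saddles between -0.015 and 0.015 m and y of canister_center in the frame of saddles between -0.004 and 0.004 m and z of canister_center in the frame of saddles between -0.004 and 0.004 m and x of cap in the frame of saddles above 0.03 m and z of stripe in the frame of saddles above 0.01 m and angle between the z axis of canister_center and the z axis of saddles, either way round below 0.35 rad and angle between the x axis of canister_center and the x axis of saddles, either way round below 0.1 rad); the robot touches nothing.
It fails at once if the canister hits the stand with more than 35 N (contact force between canister and stand above 35 N).
It fails at once if a bystander (tip box, timer, marker, green-capped bottle) is shifted by more than 30 mm (distance of any of tip_box_mid, timer_mid, serum_mid, marker_mid from where it was at the start of the episode above 0.03 m).
It also fails if it takes over 61 s, if anything falls off the work surface, if the arm or the gripper's body presses on something with over 40 N, if the wrist force passes 120 N, or if a joint passes its speed limit or range.

ROBOT

A 7-joint arm with a two-finger parallel gripper is mounted at the origin on a cart in front of the work surface, level with it; the furniture and walls round the work are solid. World frame = base frame: x ahead of the robot, y to its left, z up, the work surface at z = 0. Lengths are in m, angles in rad, forces in N, time in s.
With the tool pointing down it reaches from about 0.425 to 0.925 m from the base axis. Payload 6.8 kg.
Tool frame: the origin (TCP) lies between the finger pads; the fingertips stand r.tcp_to_tips ahead of it and the grasp point (between the pads) lies 3 mm ahead of it (r.tcp_to_tips is the distance from the TCP to the fingertips, in m); z points along the fingers, y is the line along which they close (so a half turn about z gives the same grasp; the last joint's range is limited). The gripper opens to 85 mm and grips with 20 to 120 N. Pads are 22 mm wide; open, the fingers measure 114 mm over their backs; the gripper's body (76 mm by 85 mm) begins 54 mm behind the grasp point. The pads swing forward as they close: fully open they stand 13 mm farther back than shut.
Start: joints at [1.044, 0.477, 0.022, 1.555, -0.011, 1.109, -0.083], TCP at [0.275, -0.617, 0.253] pointing down, gripper open.
Joint ranges: [-2.96, 2.96], [-0.34, 2.1], [-1.41, 1.46], [0.24, 2.44], [-1.37, 4.51], [0.17, 1.92], [-2.96, 2.96]. Speed limits (rad/s): [2.39, 2.39, 3.14, 3.14, 3.14, 3.14, 3.14].

INTERFACE

Orientations are given as a rotation vector (axis times angle).
In Python, from bench import r gives the robot as it stands. The module is installed in compiled form; this text tells all that it offers.
- The arm moves only by the tool step_arm, never from a script. Its argument "moves" is a list of rows, each an object of numbers: "rx", "ry", "rz": the turn, a rotation vector about the tool's x, y, z in degrees; "dx", "dy", "dz": the shift along the tool's x, y, z in mm; "gripper": the opening, from -1 (shut) to 1 (fully open). In form: [{"rx": .., "ry": .., "rz": .., "dx": .., "dy": .., "dz": .., "gripper": ..}, ...]. A call has 1 to 20 rows; each row shifts and turns the commanded pose from where the row before left it, along the tool's axes as they then stand; what a row does not reach is not made up. A row lasts 1/8 s, in which the tool goes at most 62.5 mm and 10.7 degrees, less where a joint would pass 70% of its speed; a pose out of reach is approached as far as the arm can. A call is refused whole if a number of a shift passes 62.5 or a number of a turn 10.7, either way. A call with a gripper value outside its range is refused whole. The fingers move at their own pace and stop on an object; "grip_force" is the grip in N (left out, the last holds). Time passes only in rows, so rows that do not move let the fingers close. It gives the time, the measured TCP pose, the force, the opening and the grip force at its end, in the units of the state.
- r.get_obs(): the state, without advancing time (a new reading comes with each control period).
- r.grab_frame(name): name is "side" or "top"; returns the picture (420x560x3 uint8, blue, green, red); there is no depth.
- r.camera_info(name): a dict with "mtx" (3x3 intrinsics, pixels), "D" ([k1, k2, p1, p2, k3] as OpenCV has them; the pictures are not rectified), "rvec" (rotation vector, rad) and "tvec" (3), from world to camera coordinates, as OpenCV has them. Camera axes: x right, y down, z forward; pixel columns grow to the right and rows downward; lengths in m; the calibration is good to about 2 mm. A picture is of the moment at which its call begins. camera_info takes no time and is no camera call.
- r.hand_in(): hands the job in; it is judged then, once.
The state is a dict: "clock": time; "joints": joint angles; "qvel": joint speeds; "tau": joint torques, N m; "tcp_pos": TCP position; "orientation": TCP orientation; "contact_force": force on the tool from outside, world axes, zero at the start; "moment": the same for the moment, N m; "grip_width": finger opening in m; "gripper_force": force on a finger pad.
Only numpy, scipy, OpenCV 4.12 (cv2) and the standard library are available. Lean on these libraries where they do the work, as an engineer would, in place of code of your own. Each camera call takes 0.05 s, during which the arm holds its last target. There are 200 camera calls.

## Working session

There is one attempt and no reset: what is moved stays moved. The work goes in short steps, Python scripts to look and compute and a tool call to move; the robot and the scene stay as the last step left them, time stands still between calls to the robot, and variables do not carry over. Pictures are saved under pics/ and viewed, at most 10 in all, crops included, and the job is handed in when it is done.

Besides the shell and the picture viewer there is one more tool, called after "Request:" by a JSON object that holds its "op" and its "data". step_arm: Moves the arm, as the interface text tells. Its arguments: {"type":"object","properties":{"moves":{"type":"array","items":{"type":"object","properties":{"rx":{"type":"number"},"ry":{"type":"number"},"rz":{"type":"number"},"dx":{"type":"number"},"dy":{"type":"number"},"dz":{"type":"number"},"gripper":{"type":"number"}}}},"grip_force":{"type":"number"}},"required":["moves"]}

```bash
mkdir -p pics; ls; cat > h.py <<'E'
import numpy as np, cv2
from scipy.spatial.transform import Rotation as R
from bench import r
def cam(n):
    c=r.camera_info(n); return [np.array(c[k],float) for k in("mtx","D","rvec","tvec")]
def proj(n,P):
    K,D,rv,tv=cam(n); return cv2.projectPoints(np.array(P,float).reshape(-1,1,3),rv,tv,K,D)[0].reshape(-1,2)
def ray(n,uv):
    K,D,rv,tv=cam(n); Rm=cv2.Rodrigues(rv)[0]
    p=cv2.undistortPoints(np.array(uv,float).reshape(-1,1,2),K,D).reshape(-1,2)
    d=np.c_[p,np.ones(len(p))]@Rm; return -Rm.T@tv.ravel(),d
def onz(n,uv,z):
    o,d=ray(n,uv); return o+d*((z-o[2])/d[:,2])[:,None]
def snap(n,f,box=None,s=1):
    im=r.grab_frame(n)
    if box: x0,y0,x1,y1=box; im=im[y0:y1,x0:x1]
    if s!=1: im=cv2.resize(im,None,fx=s,fy=s,interpolation=cv2.INTER_CUBIC)
    cv2.imwrite("pics/"+f,im)
E
python3 - <<'E'
from h import *
a=r.grab_frame("side");b=r.grab_frame("top")
cv2.imwrite("pics/a_side.png",a);cv2.imwrite("pics/a_top.png",b)
o=r.get_obs();print(o["clock"],o["tcp_pos"],o["orientation"],o["grip_width"],r.tcp_to_tips)
for n in("side","top"):
    print(n,ray(n,[[280,210]]),cam(n)[0])
E
```

```text
pics
0.1 [ 0.27426216 -0.61622131  0.25242495] [-3.07141978e+00 -6.52599512e-01  7.25319888e-04] 0.08547485695587077 0.022
side (array([ 0.52967105, -1.30157633,  0.83968406]), array([[-0.04577412,  0.88285159, -0.46748743]])) [[439.73538843   0.         279.14749029]
 [  0.         439.73538843 213.48873725]
 [  0.           0.           1.        ]]
top (array([0.21617178, 0.01894536, 1.86601451]), array([[ 0.14867848, -0.01719898, -0.98882202]])) [[458.42168211   0.         274.15055165]
 [  0.         458.42168211 208.7656154 ]
 [  0.           0.           1.        ]]
```

View pics/a_side.png

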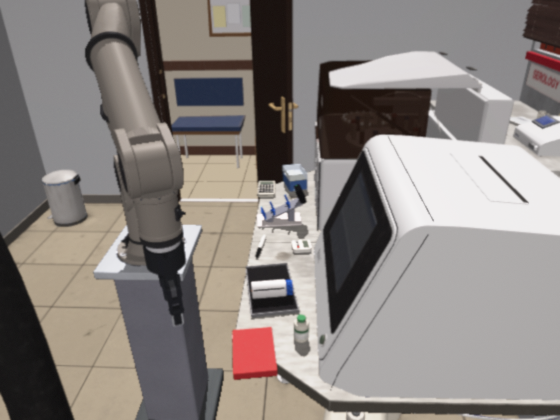

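View pics/a_top.png

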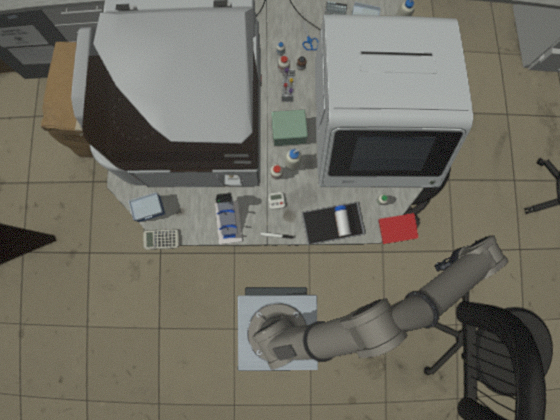

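```bash
python3 - <<'E'
from h import *
a=cv2.imread("pics/a_side.png");b=cv2.imread("pics/a_top.png")
R_=lambda im,s:cv2.resize(im,None,fx=s,fy=s,interpolation=cv2.INTER_CUBIC)
t=R_(b[185:250,205:375],4.6)   # 782x299
s1=R_(a[180:232,250:315],5.5);s2=R_(a[230:320,240:305],5)[:, :]
cv2.imwrite("pics/b_top.png",R_(b[190:250,210:370],5))
h=max(s1.shape[0],s2.shape[0]);pad=lambda i:cv2.copyMakeBorder(i,0,h-i.shape[0],0,8,cv2.BORDER_CONSTANT)
cv2.imwrite("pics/b_side.png",np.hstack([pad(s1),pad(s2)]))
E
```

```text
(no output)
```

View pics/b_top.png

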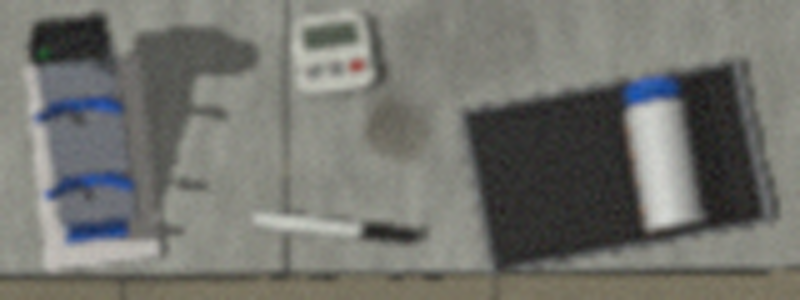

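View pics/b_side.png

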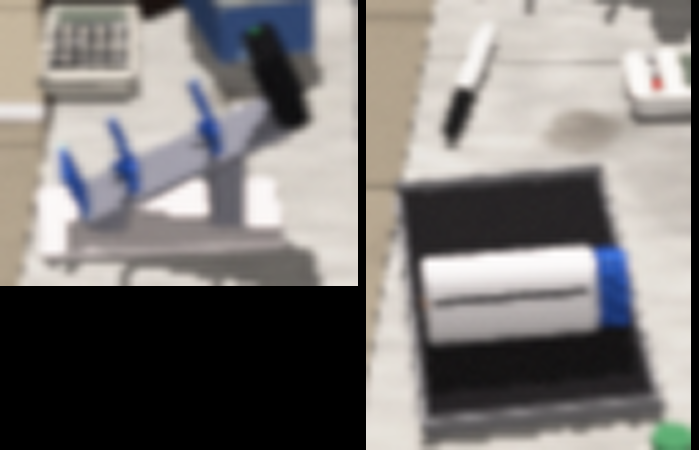

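```bash
cat > fit.py <<'E'
from h import *
from scipy.optimize import least_squares
T=lambda p:np.array(p,float)/5+[210-.4,190-.4]
S1=lambda p:np.array(p,float)/5.5+[250-.41,180-.41]
S2=lambda p:(np.array(p,float)-[366,0])/5+[240-.4,230-.4]
Ry=lambda a:R.from_euler('y',-a).as_matrix()
Rz=lambda a:R.from_euler('z',a).as_matrix()
def sadw(p,L): # p=x,y,yaw
    return np.array([p[0],p[1],.086])+np.array(L,float).reshape(-1,3)@(Rz(p[2])@Ry(np.radians(25))).T
E
python3 - <<'E'
from fit import *
# tray
tl=[(-.07,.12,.004),(.07,.12,.004),(.07,-.12,.004),(-.07,-.12,.004)]
def trw(p,L): return np.array([p[0],p[1],0])+np.array(L)@Rz(p[2]).T
obsT=T([(497,265),(466,112),(742,62),(775,215)])
tr=least_squares(lambda p:(proj("top",trw(p,tl))-obsT).ravel(),[.6,-.2,0])
print("tray",tr.x,tr.fun.round(1))
obsS=S2([(404,184),(600,170)])
print(proj("side",trw(tr.x,tl)),obsS)
# saddles
L=[(.032,.036,-.004),(.032,-.036,-.004),(-.032,.036,-.004),(-.032,-.036,-.004),(.102,.03,.016),(.102,-.03,.016),(-.068,.025,-.004),(-.068,-.025,-.004)]
ob=T([(36,118),(122,103),(48,192),(133,180),(32,20),(103,13),(67,236),(127,230)])
sd=least_squares(lambda p:(proj("top",sadw(p,L))-ob).ravel(),[.6,.2,0],loss='soft_l1')
print("sad",sd.x,(proj("top",sadw(sd.x,L))-ob).round(1).tolist())
print("side far tips",proj("side",sadw(sd.x,L[:4:2])),S1([(193,83),(110,120)]))
# canister axis from side silhouettes+top
o=onz("top",T([(652,78),(672,228)]),.029);print("can ends",o)
print("black line z=.029:",onz("side",S2([(433,302),(588,290)]),.029))
E
```

```text
tray [ 0.44428911 -0.23375111  0.17379352] [-0.7  1.6 -0.9 -1.2  0.6 -1.5  1.   1. ]
[[246.09138349 267.6291972 ]
 [288.46212453 263.92729805]
 [300.87370841 312.14891556]
 [251.46942545 317.04913095]] [[247.2 266.4]
 [286.4 263.6]]
sad [0.4477347  0.19749927 0.11160687] [[-0.4, -0.8], [0.7, 0.1], [-0.5, -0.2], [0.6, 0.1], [-0.9, 2.7], [0.4, 2.3], [-0.3, -0.8], [0.2, -1.0]]
side far tips [[285.97827253 193.94045268]
 [271.23458017 200.82116284]] [[284.68090909 194.68090909]
 [269.59       201.40818182]]
can ends [[ 0.5107334  -0.25768917  0.029     ]
 [ 0.38799885 -0.27063687  0.029     ]]
black line z=.029: [[ 0.39283056 -0.27513974  0.029     ]
 [ 0.48367759 -0.2614655   0.029     ]]
```

```bash
cat >> fit.py <<'E'
TRAY=np.array([ 0.4443,-0.2338,0.174])
th=np.linspace(0,2*np.pi,48,endpoint=False)
def canw(p,L,z=.029): return np.array([p[0],p[1],z])+np.array(L,float)@Rz(p[2]).T
cyl=lambda x0,x1,rr:np.array([(x,rr*np.cos(t),rr*np.sin(t)) for x in(x0,x1) for t in th])
BODY,CAP=cyl(-.06,.04,.025),cyl(.04,.06,.022)
def fitcan(ims,p0,views=("side","top"),ch=0):
    def render(n,p,box):
        x0,y0,x1,y1=box;s=8;m=np.zeros(((y1-y0)*s,(x1-x0)*s),np.uint8)
        for H in(BODY,CAP):
            q=(proj(n,canw(p,H))+.5-[x0,y0])*s-.5
            cv2.fillConvexPoly(m,cv2.convexHull(np.round(q*16).astype(np.int32)),255,shift=4)
        return cv2.resize(m,(x1-x0,y1-y0),interpolation=cv2.INTER_AREA)/255.
    def res(p):
        out=[]
        for n in views:
            q=proj(n,canw(p0,np.r_[BODY,CAP]));x0,y0=np.floor(q.min(0)-2).astype(int);x1,y1=np.ceil(q.max(0)+3).astype(int)
            im=ims[n][y0:y1,x0:x1,0].astype(float)/255;m=cv2.GaussianBlur(render(n,p,(x0,y0,x1,y1)),(0,0),.6)
            A=np.c_[m.ravel(),np.ones(m.size)];k=np.linalg.lstsq(A,im.ravel(),rcond=None)[0];out.append(A@k-im.ravel())
        return np.concatenate(out)
    f=least_squares(res,p0,diff_step=None,x_scale=[.01,.01,.1],method='trf',jac=lambda p:np.c_[tuple((res(p+d)-res(p-d))/(2*d.max()) for d in np.diag([.002,.002,.02]))])
    return f.x,np.sqrt(np.mean(f.fun**2))
# surface point at roll phi: stripe direction (0,-sin phi,cos phi) => phi=0 up, +pi/2 toward -y
def surf(p,xs,phi,rr=.025): return canw(p,[(x,-rr*np.sin(phi),rr*np.cos(phi)) for x in xs])
E
python3 - <<'E'
from fit import *
ims={n:cv2.imread(f"pics/a_{n}.png") for n in("side","top")}
p0=np.array([.45,-.263,.105])
for v in (("side",),("top",),("side","top")): print(v,fitcan(ims,p0,v))
p,_=fitcan(ims,p0)
g=cv2.cvtColor(ims["side"],cv2.COLOR_BGR2GRAY).astype(float)
for d in np.radians(range(20,140,5)):   # darkness along line at angle phi toward -y
    q=proj("side",surf(p,np.linspace(-.045,.03,25),d)).astype(np.float32)
    print(int(np.degrees(d)),cv2.remap(g.astype(np.float32),q[:,0],q[:,1],cv2.INTER_LINEAR).mean().round(),end=" | ")
c=Rz(-TRAY[2])@np.array([p[0]-TRAY[0],p[1]-TRAY[1],0]);print("in tray",c)
hsv=cv2.cvtColor(ims["top"],cv2.COLOR_BGR2HSV)
x=ims["top"].astype(int);print((x[206:237,330:345,2]-x[206:237,330:345,0]).max(0)) 
# stand blue, top view: per saddle centroid
w=np.clip(x[...,0]-x[...,2]-60,0,None)
for (a,b) in((208,216),(222,231),(233,240)):
    s=w[a:b,215:240];yy,xx=np.mgrid[a:b,215:240];print(a,(s*xx).sum()/s.sum(),(s*yy).sum()/s.sum())
E
```

```text
('side',) (array([ 0.45587245, -0.2597693 ,  0.23137074]), np.float64(0.19218620054575333))
('top',) (array([ 0.45207962, -0.262169  ,  0.14395325]), np.float64(0.12300886210777943))
('side', 'top') (array([ 0.4551688 , -0.26086599,  0.19413339]), np.float64(0.1705394395477562))
20 245.0 | 25 241.0 | 29 234.0 | 35 226.0 | 40 214.0 | 45 198.0 | 50 171.0 | 55 132.0 | 59 116.0 | 65 136.0 | 70 161.0 | 75 171.0 | 80 172.0 | 85 170.0 | 90 167.0 | 95 165.0 | 100 161.0 | 105 157.0 | 110 151.0 | 115 144.0 | 119 137.0 | 125 130.0 | 130 123.0 | 135 118.0 | in tray [ 0.00601893 -0.02853894  0.        ]
[ 8  6  7 11 12 24 22 20 24 15 10 10  9  8  5]
208 228.6056838365897 210.50799289520427
222 230.57196261682242 225.73271028037382
233 229.35048231511254 236.19935691318327
```

Request:
{"op": "step_arm", "data": {"moves": [{"rz": 7.7,"gripper": 0.55},{"rz": 7.7}], "grip_force": 30}}

```text
invalid input at $.moves[0]: expected keys rx, ry, rz, dx, dy, dz, gripper
```

```bash
cat >> fit.py <<'E'
def delta(P,yaw=None):
    o=r.get_obs();M=R.from_rotvec(o["orientation"]);d=M.inv().apply(np.array(P)-o["tcp_pos"])*1000
    m=M.as_matrix();print("clk",round(o["clock"],2),"tcp",np.round(o["tcp_pos"],4),"toolx yaw",round(np.degrees(np.arctan2(m[1,0],m[0,0])),1),"z",m[:,2].round(3),"d mm",d.round(1),"w",round(o["grip_width"],4),"F",np.round(o["contact_force"],1))
E
python3 - <<'E'
from fit import *
for p in((.452,-.262,.147),(.455,-.261,.16)):
    K=S2([(433,302),(588,290)])
    f=least_squares(lambda q:(proj("side",surf(p,[-.05,.04],q[0]))-K)[:,1],[1.]);print(p,np.degrees(f.x),f.fun)
print("serum top",onz("top",[[384,198]],.07),"serum base side",onz("side",[[302,342]],0),"instr",onz("top",[[320,187],[470,187]],.3))
delta((.452,-.262,.16))
E
```

```text
(0.452, -0.262, 0.147) [59.73909128] [-0.02709358  0.02724894]
(0.455, -0.261, 0.16) [61.01281973] [ 0.09690265 -0.09752466]
serum top [[ 0.53251824 -0.43075475  0.07      ]] serum base side [[ 5.37243034e-01 -4.51584366e-01  1.11022302e-16]] instr [[ 0.53197533 -0.14856982  0.3       ]
 [ 0.53118321 -0.6927445   0.3       ]]
clk 0.1 tcp [ 0.2743 -0.6162  0.2524] toolx yaw 24.0 z [-0.001  0.001 -1.   ] d mm [ 306.4 -251.2   92.8] w 0.0855 F [0.2 0.2 0.2]
```

Request:
{"op": "step_arm", "data": {"moves": [{"rx": 0,"ry": 0,"rz": 7.7,"dx": 0,"dy": 0,"dz": 0,"gripper": 0.55},{"rx": 0,"ry": 0,"rz": 7.7,"dx": 0,"dy": 0,"dz": 0,"gripper": 0.55}], "grip_force": 30}}

```text
clock: 0.35
tcp_pos: [0.2743, -0.6164, 0.2527]
orientation: [-3.132, -0.228, 0.001]
contact_force: [-0.4, -0.4, -0.1]
grip_width: 0.0661
gripper_force: 0.0
```

```bash
python3 -c "
from fit import *
delta((.452,-.262,.15))"
```

```text
clk 0.35 tcp [ 0.2743 -0.6164  0.2527] toolx yaw 8.3 z [-0.     0.001 -1.   ] d mm [ 227.2 -324.8  103. ] w 0.0661 F [-0.4 -0.4 -0.1]
```

Request:
{"op": "step_arm", "data": {"moves": [{"rx": 0,"ry": 0,"rz": 0,"dx": 28.4,"dy": -40.6,"dz": 0,"gripper": 0.55},{"rx": 0,"ry": 0,"rz": 0,"dx": 28.4,"dy": -40.6,"dz": 0,"gripper": 0.55},{"rx": 0,"ry": 0,"rz": 0,"dx": 28.4,"dy": -40.6,"dz": 0,"gripper": 0.55},{"rx": 0,"ry": 0,"rz": 0,"dx": 28.4,"dy": -40.6,"dz": 0,"gripper": 0.55},{"rx": 0,"ry": 0,"rz": 0,"dx": 28.4,"dy": -40.6,"dz": 20,"gripper": 0.55},{"rx": 0,"ry": 0,"rz": 0,"dx": 28.4,"dy": -40.6,"dz": 20,"gripper": 0.55},{"rx": 0,"ry": 0,"rz": 0,"dx": 28.4,"dy": -40.6,"dz": 30,"gripper": 0.55},{"rx": 0,"ry": 0,"rz": 0,"dx": 28.4,"dy": -40.6,"dz": 33,"gripper": 0.55},{"rx": 0,"ry": 0,"rz": 0,"dx": 0,"dy": 0,"dz": 0,"gripper": 0.55},{"rx": 0,"ry": 0,"rz": 0,"dx": 0,"dy": 0,"dz": 0,"gripper": 0.55}]}}

```text
clock: 1.6
tcp_pos: [0.4504, -0.2621, 0.1503]
orientation: [3.133, 0.235, -0.001]
contact_force: [-0.1, -0.2, 0.3]
grip_width: 0.066
gripper_force: 0.0
```

```bash
python3 - <<'E'
from fit import *
delta((.452,-.262,.032))
a=r.grab_frame("side");b=r.grab_frame("top");cv2.imwrite("pics/c_side.png",a);cv2.imwrite("pics/c_top.png",b)
R_=lambda im,s:cv2.resize(im,None,fx=s,fy=s,interpolation=cv2.INTER_CUBIC)
cv2.imwrite("pics/c.png",np.hstack([R_(a[220:330,225:325],4),R_(b[170:260,290:390],4.4)[:, :396][:440] if 0 else cv2.copyMakeBorder(R_(b[170:260,290:390],4),0,80,0,0,cv2.BORDER_CONSTANT)]))
E
```

```text
clk 1.6 tcp [ 0.4504 -0.2621  0.1503] toolx yaw 8.6 z [-0.001 -0.    -1.   ] d mm [  1.7   0.2 118.3] w 0.066 F [-0.1 -0.2  0.3]
```

View pics/c.png

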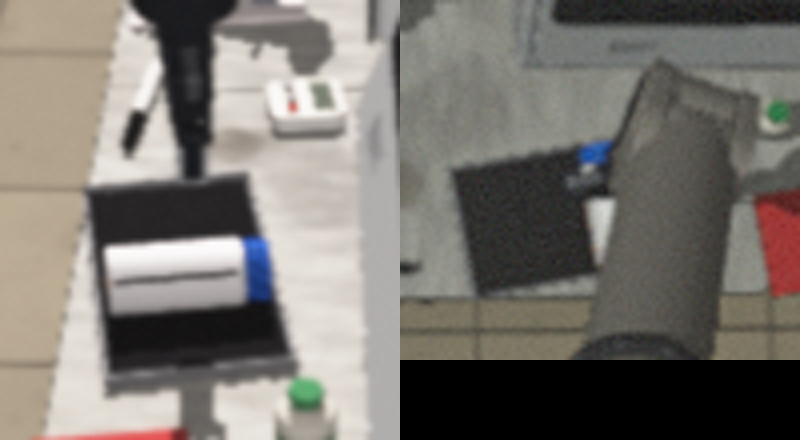

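```bash
python3 - <<'E'
from fit import *
im=cv2.imread("pics/c_side.png").astype(int)
print(im[272:304,268,0], [proj("top",[0,0,0]) is None])
for y in(-.258,-.262,-.266):
    q=proj("side",canw((.452,y,.147),cyl(-.012,-.010,.025)));print(y,q.min(0),q.max(0))
im2=cv2.imread("pics/a_top.png").astype(int);print(im2[222,328:356,0])
for y in(-.258,-.262,-.266):
    q=proj("top",canw((.452,y,.147),cyl(-.012,-.010,.025)));print(y,q.min(0),q.max(0))
E
```

```text
[ 39  37  37  38  39  37  40  72 171 242 249 247 240 229 213 191 145 100
 139 169 172 168 163 155 133  84  35  21  19  20  19  19] [False]
-0.258 [268.65084349 278.49113616] [270.78052494 295.53272867]
-0.262 [268.56227988 279.30419766] [270.69549791 296.39591104]
-0.266 [268.47324787 280.12160566] [270.61001006 297.2637204 ]
[ 46  41  45  50  40  44  40  48  79 142 174 194 197 201 196 187 177 156
 147 120  82  53  35  36  41  32  37  46]
-0.258 [334.8018545  220.70095054] [347.0908777  223.59876778]
-0.262 [335.78213716 220.69391839] [348.07033515 223.59173742]
-0.266 [336.7621382  220.68687031] [349.04945631 223.58468738]
```

Request:
{"op": "step_arm", "data": {"moves": [{"rx": 0,"ry": 0,"rz": 0,"dx": 1.5,"dy": 1,"dz": 30,"gripper": 0.55},{"rx": 0,"ry": 0,"rz": 0,"dx": 0,"dy": 0,"dz": 30,"gripper": 0.55},{"rx": 0,"ry": 0,"rz": 0,"dx": 0,"dy": 0,"dz": 18,"gripper": 0.55},{"rx": 0,"ry": 0,"rz": 0,"dx": 0,"dy": 0,"dz": 15,"gripper": 0.55},{"rx": 0,"ry": 0,"rz": 0,"dx": 0,"dy": 0,"dz": 13,"gripper": 0.55},{"rx": 0,"ry": 0,"rz": 0,"dx": 0,"dy": 0,"dz": 12,"gripper": 0.55},{"rx": 0,"ry": 0,"rz": 0,"dx": 0,"dy": 0,"dz": 0,"gripper": 0.55},{"rx": 0,"ry": 0,"rz": 0,"dx": 0,"dy": 0,"dz": 0,"gripper": 0.55}]}}

```text
clock: 2.7
tcp_pos: [0.4525, -0.2625, 0.0326]
orientation: [3.132, 0.235, 0.001]
contact_force: [0.4, 0.3, 0.4]
grip_width: 0.0659
gripper_force: 0.0
```

```bash
python3 -c "
from fit import *
delta((.452,-.263,.032))
a=r.grab_frame('side').astype(int);print(a[272:304,268,0]);print(a[272:304,258,0])"
```

```text
clk 2.7 tcp [ 0.4525 -0.2625  0.0326] toolx yaw 8.6 z [ 0.001 -0.    -1.   ] d mm [-0.6  0.5  0.6] w 0.0659 F [0.4 0.3 0.4]
[ 38  38  37  36  37  39  39  46  83 143 172 176 176 175 173 164 132  97
 137 171 174 170 165 156 136  85  38  20  18  21  21  20]
[ 39  39  38  39  39  39  37  45  94 194 245 248 245 237 226 208 187 138
 111 160 176 173 168 163 154 130  78  33  21  20  21  20]
```

Request:
{"op": "step_arm", "data": {"moves": [{"rx": 0,"ry": 0,"rz": 0,"dx": 0,"dy": 3,"dz": 0,"gripper": 0.55},{"rx": 0,"ry": 0,"rz": 0,"dx": 0,"dy": 3,"dz": 0,"gripper": 0.55},{"rx": 0,"ry": 0,"rz": 0,"dx": 0,"dy": 2,"dz": 0,"gripper": 0.55},{"rx": 0,"ry": 0,"rz": 0,"dx": 0,"dy": 2,"dz": 0,"gripper": 0.55},{"rx": 0,"ry": 0,"rz": 0,"dx": 0,"dy": 2,"dz": 0,"gripper": 0.55},{"rx": 0,"ry": 0,"rz": 0,"dx": 0,"dy": 2,"dz": 0,"gripper": 0.55},{"rx": 0,"ry": 0,"rz": 0,"dx": 0,"dy": 2,"dz": 0,"gripper": 0.55},{"rx": 0,"ry": 0,"rz": 0,"dx": 0,"dy": 2,"dz": 0,"gripper": 0.55},{"rx": 0,"ry": 0,"rz": 0,"dx": 0,"dy": 2,"dz": 0,"gripper": 0.55},{"rx": 0,"ry": 0,"rz": 0,"dx": 0,"dy": 2,"dz": 0,"gripper": 0.55},{"rx": 0,"ry": 0,"rz": 0,"dx": 0,"dy": 2,"dz": 0,"gripper": 0.55},{"rx": 0,"ry": 0,"rz": 0,"dx": 0,"dy": 2,"dz": 0,"gripper": 0.55},{"rx": 0,"ry": 0,"rz": 0,"dx": 0,"dy": 2,"dz": 0,"gripper": 0.55},{"rx": 0,"ry": 0,"rz": 0,"dx": 0,"dy": 2,"dz": 0,"gripper": 0.55},{"rx": 0,"ry": 0,"rz": 0,"dx": 0,"dy": 2,"dz": 0,"gripper": 0.55},{"rx": 0,"ry": 0,"rz": 0,"dx": 0,"dy": 2,"dz": 0,"gripper": 0.55},{"rx": 0,"ry": 0,"rz": 0,"dx": 0,"dy": 2,"dz": 0,"gripper": 0.55},{"rx": 0,"ry": 0,"rz": 0,"dx": 0,"dy": 2,"dz": 0,"gripper": 0.55},{"rx": 0,"ry": 0,"rz": 0,"dx": 0,"dy": 0,"dz": 0,"gripper": 0.55}]}}

```text
clock: 5.12
tcp_pos: [0.458, -0.3002, 0.0323]
orientation: [3.133, 0.235, 0.0]
contact_force: [0.2, -0.2, -0.1]
grip_width: 0.0659
gripper_force: 0.0
```

```bash
python3 - <<'E'
from fit import *
delta((.46,-.314,.032))
a=r.grab_frame('side');cv2.imwrite("pics/d_side.png",a);a=a.astype(int)
for c in(256,260,285):print(c,a[278:318,c,0])
E
```

```text
clk 5.12 tcp [ 0.458  -0.3002  0.0323] toolx yaw 8.6 z [ 0. -0. -1.] d mm [-0.  14.   0.3] w 0.0659 F [ 0.2 -0.2 -0.1]
256 [ 38  40  38  39  38  38  37  42  85 186 244 248 245 238 227 213 203 195
 187 183 178 174 170 164 154 122  63  26  21  21  19  20  20  26  53  86
  98  92  90 101]
260 [ 39  39  39  38  39  38  37  47 109 209 246 248 244 236 224 209 199 192
 186 182 178 174 168 161 140  89  38  22  21  21  19  21  21  37  84 126
 107  91  92 103]
285 [ 38  38  39  37  38  46 101 189 235 246 246 240 230 216 202 188 181 179
 178 174 171 165 149 108  55  25  19  19  20  20  25  53  87  98  91  90
 100 141 191 206]
```

Request:
{"op": "step_arm", "data": {"moves": [{"rx": 0,"ry": 0,"rz": 0,"dx": 0,"dy": 2,"dz": 0,"gripper": 0.55},{"rx": 0,"ry": 0,"rz": 0,"dx": 0,"dy": 2,"dz": 0,"gripper": 0.55},{"rx": 0,"ry": 0,"rz": 0,"dx": 0,"dy": 2,"dz": 0,"gripper": 0.55},{"rx": 0,"ry": 0,"rz": 0,"dx": 0,"dy": 2,"dz": 0,"gripper": 0.55},{"rx": 0,"ry": 0,"rz": 0,"dx": 0,"dy": 2,"dz": 0,"gripper": 0.55},{"rx": 0,"ry": 0,"rz": 0,"dx": 0,"dy": 2,"dz": 0,"gripper": 0.55},{"rx": 0,"ry": 0,"rz": 0,"dx": 0,"dy": 2,"dz": 0,"gripper": 0.55},{"rx": 0,"ry": 0,"rz": 0,"dx": 0,"dy": 2,"dz": 0,"gripper": 0.55},{"rx": 0,"ry": 0,"rz": 0,"dx": 0,"dy": 2,"dz": 0,"gripper": 0.55},{"rx": 0,"ry": 0,"rz": 0,"dx": 0,"dy": 0,"dz": 0,"gripper": 0.55}]}}

```text
clock: 6.42
tcp_pos: [0.4607, -0.3179, 0.0323]
orientation: [3.133, 0.235, 0.0]
contact_force: [-0.6, -0.5, 0.1]
grip_width: 0.0662
gripper_force: 0.0
```

```bash
cat >> fit.py <<'E'
def look(name,cols,v0=270,v1=325):
    """edges (subpixel) of the canister and the stripe centre per column, side view; then fit y,yaw,roll"""
    a=r.grab_frame('side');cv2.imwrite(f"pics/{name}.png",a);a=a.astype(float);out=[]
    for c in cols:
        s=a[v0:v1,c];b=s[:,0];m=s.max(1)
        i=np.argmax(m>110)+0;top=v0+i-1+(110-m[i-1])/(m[i]-m[i-1])
        o=np.clip(s[:,2]-s[:,0]-25,0,None);o[:max(0,i-3)]=0;o[i+20:]=0;vs=np.arange(v0,v1)
        st=(o*vs).sum()/o.sum() if o.sum()>30 else np.nan
        j=i+3+np.argmax(m[i+3:]<90);bot=v0+j-1+(90-m[j-1])/(m[j]-m[j-1]);out.append((c,top,st,bot,o.max()))
    return np.array(out)
E
python3 - <<'E'
from fit import *
delta((.46,-.314,.032))
print(look("e_side",[254,256,258,260,262,280,282,284,286]).round(2))
E
```

```text
clk 6.42 tcp [ 0.4607 -0.3179  0.0323] toolx yaw 8.6 z [ 0. -0. -1.] d mm [-0.1 -4.   0.3] w 0.0662 F [-0.6 -0.5  0.1]
[[254.   289.8  290.88 308.48  91.  ]
 [256.   289.5  290.85 308.53 122.  ]
 [258.   289.47 290.81 308.4  123.  ]
 [260.   289.33 290.65 308.06 119.  ]
 [262.   289.16 290.37 307.84 100.  ]
 [280.   304.69    nan 307.88   0.  ]
 [282.   287.87 288.92 306.28  94.  ]
 [284.   287.52 288.73 305.96  87.  ]
 [286.   288.07    nan 305.87   0.  ]]
```

```bash
python3 - <<'E'
from fit import *
a=cv2.imread("pics/e_side.png").astype(int)
print(a[286:300,256],)
x=.46
for y in(-.306,-.310,-.314):
    q=proj("side",canw((x,y,.147),cyl(-.042,-.040,.025)));print(y,q.min(0).round(1),q.max(0).round(1))
    for ph in(-25,-20,-15,-10,-5,0):print(ph,[proj("side",surf((x,y,.147),[-.041],np.radians(ph+e))).round(2)[0,1] for e in(-12.6,0,12.6)])
E
```

```text
[[ 36  35  38]
 [ 38  35  39]
 [ 38  36  41]
 [ 40  43  62]
 [ 52  79 158]
 [ 89 139 236]
 [174 197 242]
 [240 242 248]
 [245 246 248]
 [239 239 242]
 [229 229 233]
 [214 215 221]
 [203 204 210]
 [196 196 202]]
-0.306 [260.  289.4] [262.  307.1]
-25 [np.float64(289.4), np.float64(289.62), np.float64(290.27)]
-20 [np.float64(289.44), np.float64(289.83), np.float64(290.63)]
-15 [np.float64(289.54), np.float64(290.1), np.float64(291.05)]
-10 [np.float64(289.71), np.float64(290.43), np.float64(291.54)]
-5 [np.float64(289.95), np.float64(290.83), np.float64(292.07)]
0 [np.float64(290.25), np.float64(291.28), np.float64(292.65)]
-0.31 [259.9 290.2] [261.9 308. ]
-25 [np.float64(290.27), np.float64(290.5), np.float64(291.15)]
-20 [np.float64(290.31), np.float64(290.71), np.float64(291.51)]
-15 [np.float64(290.42), np.float64(290.98), np.float64(291.94)]
-10 [np.float64(290.59), np.float64(291.32), np.float64(292.42)]
-5 [np.float64(290.83), np.float64(291.71), np.float64(292.96)]
0 [np.float64(291.13), np.float64(292.17), np.float64(293.55)]
-0.314 [259.8 291.1] [261.8 308.9]
-25 [np.float64(291.15), np.float64(291.38), np.float64(292.03)]
-20 [np.float64(291.19), np.float64(291.59), np.float64(292.4)]
-15 [np.float64(291.3), np.float64(291.87), np.float64(292.83)]
-10 [np.float64(291.47), np.float64(292.2), np.float64(293.32)]
-5 [np.float64(291.71), np.float64(292.6), np.float64(293.86)]
0 [np.float64(292.02), np.float64(293.06), np.float64(294.45)]
```

Request:
{"op": "step_arm", "data": {"moves": [{"rx": 0,"ry": 0,"rz": 0,"dx": 0,"dy": 2,"dz": 0,"gripper": 0.55},{"rx": 0,"ry": 0,"rz": 0,"dx": 0,"dy": 2,"dz": 0,"gripper": 0.55},{"rx": 0,"ry": 0,"rz": 0,"dx": 0,"dy": 2,"dz": 0,"gripper": 0.55},{"rx": 0,"ry": 0,"rz": 0,"dx": 0,"dy": 0,"dz": 0,"gripper": 0.55},{"rx": 0,"ry": 0,"rz": 0,"dx": 0,"dy": -4,"dz": 0,"gripper": 0.55},{"rx": 0,"ry": 0,"rz": 0,"dx": 0,"dy": -4,"dz": 0,"gripper": 0.55},{"rx": 0,"ry": 0,"rz": 0,"dx": 0,"dy": 0,"dz": 0,"gripper": 0.55},{"rx": 0,"ry": 0,"rz": 0,"dx": 0,"dy": 0,"dz": 0,"gripper": 0.55}]}}

```text
clock: 7.48
tcp_pos: [0.4604, -0.3157, 0.0323]
orientation: [3.133, 0.236, 0.0]
contact_force: [0.3, -0.2, -1.0]
grip_width: 0.0661
gripper_force: 0.0
```

```bash
python3 - <<'E'
from fit import *
delta((.46,-.314,.032))
print(look("f_side",[252,254,256,258,260,262,282,284]).round(2))
a=cv2.imread("pics/f_side.png");print(a[288:300,256].tolist())
cv2.imwrite("pics/f_crop.png",cv2.resize(a[270:325,240:305],None,fx=9,fy=9,interpolation=cv2.INTER_CUBIC))
for x,y in((.461,-.312),(.461,-.316),(.461,-.320)):
    q=proj("side",canw((x,y,.147),cyl(-.052,-.050,.025)));print(y,q.min(0).round(1),q.max(0).round(1))
    for ph in(-20,-10,0,10):print(ph,[proj("side",surf((x,y,.147),[-.051],np.radians(ph+e))).round(2)[0,1] for e in(-12.6,0,12.6)])
E
```

```text
clk 7.47 tcp [ 0.4604 -0.3157  0.0323] toolx yaw 8.6 z [ 0. -0. -1.] d mm [-0.1 -1.7  0.3] w 0.0661 F [ 0.3 -0.2 -1. ]
[[252.   292.      nan 302.     8.  ]
 [254.   291.42 293.2  309.65  66.  ]
 [256.   291.32 293.25 309.79 134.  ]
 [258.   291.19 293.12 309.64 138.  ]
 [260.   291.05 292.93 309.56 141.  ]
 [262.   290.88 292.68 309.42 135.  ]
 [282.   289.55 291.36 307.66 113.  ]
 [284.   289.06 291.09 307.58 106.  ]]
[[38, 36, 41], [38, 37, 40], [41, 39, 43], [55, 58, 78], [80, 105, 179], [85, 145, 244], [117, 169, 248], [189, 208, 241], [233, 235, 241], [231, 232, 236], [219, 220, 226], [206, 206, 213]]
-0.312 [256.7 291. ] [258.6 308.8]
-20 [np.float64(291.02), np.float64(291.42), np.float64(292.23)]
-10 [np.float64(291.3), np.float64(292.03), np.float64(293.15)]
0 [np.float64(291.85), np.float64(292.89), np.float64(294.27)]
10 [np.float64(292.64), np.float64(293.96), np.float64(295.57)]
-0.316 [256.6 291.8] [258.5 309.7]
-20 [np.float64(291.9), np.float64(292.31), np.float64(293.13)]
-10 [np.float64(292.19), np.float64(292.92), np.float64(294.04)]
0 [np.float64(292.74), np.float64(293.78), np.float64(295.18)]
10 [np.float64(293.54), np.float64(294.86), np.float64(296.48)]
-0.32 [256.5 292.7] [258.4 310.6]
-20 [np.float64(292.79), np.float64(293.2), np.float64(294.02)]
-10 [np.float64(293.08), np.float64(293.82), np.float64(294.95)]
0 [np.float64(293.64), np.float64(294.69), np.float64(296.09)]
10 [np.float64(294.44), np.float64(295.77), np.float64(297.4)]
```

View pics/f_crop.png

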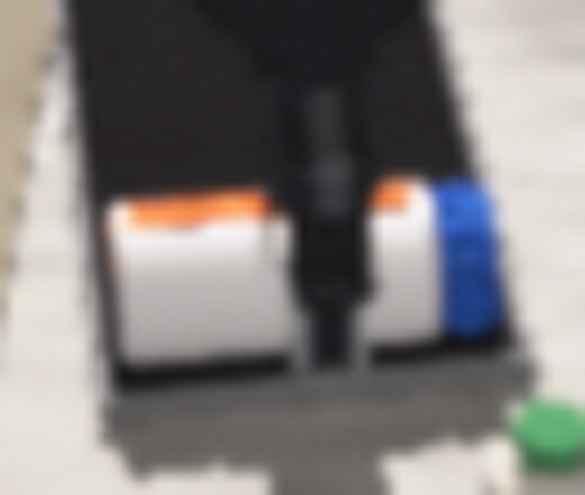

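Request:
{"op": "step_arm", "data": {"moves": [{"rx": 0,"ry": 0,"rz": 0,"dx": 0,"dy": 1.5,"dz": 0,"gripper": 0.55},{"rx": 0,"ry": 0,"rz": 0,"dx": 0,"dy": 0,"dz": 0,"gripper": 0.55},{"rx": 0,"ry": 0,"rz": 0,"dx": 0,"dy": 0,"dz": 0,"gripper": 0.55},{"rx": 0,"ry": 0,"rz": 0,"dx": 0,"dy": 0,"dz": 0,"gripper": 0.55}]}}

```text
clock: 8.02
tcp_pos: [0.4606, -0.3172, 0.0323]
orientation: [3.133, 0.235, 0.0]
contact_force: [0.3, 0.2, -0.6]
grip_width: 0.0661
gripper_force: 0.0
```

```bash
python3 - <<'E'
from fit import *
delta((.461,-.3155,.032))
for dx in(-.006,0,.006):
  p=(.461+dx,-.3155,.147)
  print(dx,proj("side",canw(p,cyl(-.06,-.06,.025)))[:,0].min(),proj("side",canw(p,cyl(.06,.06,.022)))[:,0].max(),proj("side",surf(p,[-.055,.035],-.1))[:,0])
a=cv2.imread("pics/f_side.png").astype(int)
print(a[303,248:258,1],a[301,290:299].tolist())
E
```

```text
clk 8.03 tcp [ 0.4606 -0.3172  0.0323] toolx yaw 8.6 z [ 0. -0. -1.] d mm [ 0.7 -1.6  0.3] w 0.0661 F [ 0.3  0.2 -0.6]
-0.006 251.72530135375695 295.1398852526847 [253.62918826 285.28258944]
0 253.81208219330017 297.2651733657015 [255.74470406 287.39360546]
0.006 255.8956515139409 299.39135263092834 [257.86129891 289.50554751]
[203 169 143  88  84 136 170 178 179 179] [[132, 64, 34], [131, 63, 32], [130, 63, 32], [125, 60, 30], [123, 63, 40], [129, 92, 84], [155, 148, 151], [194, 197, 203], [211, 218, 223]]
```

Request:
{"op": "step_arm", "data": {"moves": [{"rx": 0,"ry": 0,"rz": 0,"dx": -2,"dy": 0,"dz": 0,"gripper": 0.45},{"rx": 0,"ry": 0,"rz": 0,"dx": 0,"dy": 0,"dz": 0,"gripper": 0.38},{"rx": 0,"ry": 0,"rz": 0,"dx": 0,"dy": 0,"dz": 0,"gripper": 0.32},{"rx": 0,"ry": 0,"rz": 0,"dx": 0,"dy": 0,"dz": 0,"gripper": 0.28},{"rx": 0,"ry": 0,"rz": 0,"dx": 0,"dy": 0,"dz": 0,"gripper": 0.24},{"rx": 0,"ry": 0,"rz": 0,"dx": 0,"dy": 0,"dz": 0,"gripper": 0.2},{"rx": 0,"ry": 0,"rz": 0,"dx": 0,"dy": 0,"dz": 0,"gripper": 0.16},{"rx": 0,"ry": 0,"rz": 0,"dx": 0,"dy": 0,"dz": 0,"gripper": 0.1},{"rx": 0,"ry": 0,"rz": 0,"dx": 0,"dy": 0,"dz": 0,"gripper": 0},{"rx": 0,"ry": 0,"rz": 0,"dx": 0,"dy": 0,"dz": 0,"gripper": -0.2},{"rx": 0,"ry": 0,"rz": 0,"dx": 0,"dy": 0,"dz": 0,"gripper": -0.2}], "grip_force": 40}}

```text
clock: 9.4
tcp_pos: [0.4587, -0.3176, 0.0326]
orientation: [3.133, 0.236, 0.0]
contact_force: [-1.4, 1.7, 4.7]
grip_width: 0.0489
gripper_force: 40.8
```

```bash
python3 - <<'E'
from fit import *
delta((.461,-.3155,.032))
print(look("g_side",[252,254,256,258,260,262,282,284]).round(2))
a=cv2.imread("pics/g_side.png").astype(int);print(a[288:300,258].tolist(),a[303,248:258,1],a[301,290:299,2])
E
```

```text
clk 9.4 tcp [ 0.4587 -0.3176  0.0326] toolx yaw 8.6 z [ 0. -0. -1.] d mm [ 2.6 -1.7  0.6] w 0.0489 F [-1.4  1.7  4.7]
[[252.   292.      nan 302.33   8.  ]
 [254.   291.42 293.19 309.64  66.  ]
 [256.   291.32 293.25 309.79 134.  ]
 [258.   291.19 293.12 309.66 138.  ]
 [260.   291.05 292.91 309.55 141.  ]
 [262.   290.88 292.6  309.41 130.  ]
 [282.   289.27 291.19 307.67 137.  ]
 [284.   289.06 291.09 307.58 106.  ]]
[[38, 36, 38], [37, 36, 39], [39, 39, 45], [52, 62, 91], [71, 107, 190], [82, 144, 245], [111, 162, 246], [181, 198, 235], [231, 233, 239], [230, 231, 234], [219, 219, 225], [204, 205, 211]] [202 169 143  87  85 135 171 179 179 178] [ 36  32  32  30  40  83 150 202 224]
```

Request:
{"op": "step_arm", "data": {"moves": [{"rx": 0,"ry": 0,"rz": 0,"dx": 0,"dy": 0,"dz": -5,"gripper": -0.2},{"rx": 0,"ry": 0,"rz": 0,"dx": 0,"dy": 0,"dz": -15,"gripper": -0.2},{"rx": 0,"ry": 0,"rz": 0,"dx": 0,"dy": 0,"dz": -25,"gripper": -0.2},{"rx": 0,"ry": 0,"rz": 0,"dx": 0,"dy": -10,"dz": -35,"gripper": -0.2},{"rx": 0,"ry": 0,"rz": 0,"dx": 0,"dy": -20,"dz": -35,"gripper": -0.2},{"rx": 0,"ry": 0,"rz": 0,"dx": 0,"dy": -20,"dz": -35,"gripper": -0.2},{"rx": 0,"ry": 0,"rz": 0,"dx": 0,"dy": -20,"dz": -30,"gripper": -0.2},{"rx": 0,"ry": 0,"rz": 0,"dx": 0,"dy": 0,"dz": 0,"gripper": -0.2},{"rx": 0,"ry": 0,"rz": 0,"dx": 0,"dy": 0,"dz": 0,"gripper": -0.2}]}}

```text
clock: 10.58
tcp_pos: [0.4475, -0.2487, 0.2119]
orientation: [3.133, 0.235, -0.001]
contact_force: [-0.7, -0.8, -4.4]
grip_width: 0.0488
gripper_force: 42.4
```

```bash
python3 - <<'E'
from fit import *
sd=(.448,.1975,.1116)
delta((.448,.1975,.21))
o=r.get_obs();M=R.from_rotvec(o["orientation"]);Tm=np.c_[Rz(.1116)@Ry(np.radians(25))]@np.diag([1,-1,-1])
print(np.degrees((M.inv()*R.from_matrix(Tm)).as_rotvec()))
a=r.grab_frame("side");cv2.imwrite("pics/h_side.png",a)
print(proj("side",[o["tcp_pos"]]))
E
```

```text
clk 10.57 tcp [ 0.4475 -0.2487  0.2119] toolx yaw 8.6 z [-0.001 -0.    -1.   ] d mm [  67.  -441.2    1.8] w 0.0488 F [-0.7 -0.8 -4.4]
[-0.46603627 25.03400549  2.14148802]
[[270.50121562 232.17915286]]
```

Request:
{"op": "step_arm", "data": {"moves": [{"rx": 0,"ry": 0,"rz": 0,"dx": 3,"dy": -20,"dz": 0,"gripper": -0.2},{"rx": 0,"ry": 0,"rz": 0,"dx": 6,"dy": -38,"dz": -2,"gripper": -0.2},{"rx": 0,"ry": 0,"rz": 0,"dx": 7,"dy": -46,"dz": -2,"gripper": -0.2},{"rx": 0,"ry": 0,"rz": 0,"dx": 7,"dy": -46,"dz": -2,"gripper": -0.2},{"rx": 0,"ry": 0,"rz": 0,"dx": 7,"dy": -46,"dz": -2,"gripper": -0.2},{"rx": 0,"ry": 0,"rz": 0,"dx": 7,"dy": -46,"dz": 0,"gripper": -0.2},{"rx": 0,"ry": 0,"rz": 0,"dx": 7,"dy": -46,"dz": 0,"gripper": -0.2},{"rx": 0,"ry": 0,"rz": 0,"dx": 7,"dy": -46,"dz": 0,"gripper": -0.2},{"rx": 0,"ry": 0,"rz": 0,"dx": 7,"dy": -46,"dz": 0,"gripper": -0.2},{"rx": 0,"ry": 0,"rz": 0,"dx": 6,"dy": -38,"dz": 0,"gripper": -0.2},{"rx": 0,"ry": 0,"rz": 0,"dx": 3,"dy": -23,"dz": 0,"gripper": -0.2},{"rx": 0,"ry": 6,"rz": 0.5,"dx": 0,"dy": 0,"dz": 0,"gripper": -0.2},{"rx": 0,"ry": 6.5,"rz": 0.5,"dx": 0,"dy": 0,"dz": 0,"gripper": -0.2},{"rx": 0,"ry": 6.5,"rz": 0.6,"dx": 0,"dy": 0,"dz": 0,"gripper": -0.2},{"rx": 0,"ry": 6,"rz": 0.6,"dx": 0,"dy": 0,"dz": 0,"gripper": -0.2},{"rx": 0,"ry": 0,"rz": 0,"dx": 0,"dy": 0,"dz": 0,"gripper": -0.2},{"rx": 0,"ry": 0,"rz": 0,"dx": 0,"dy": 0,"dz": 0,"gripper": -0.2}]}}

```text
clock: 12.75
tcp_pos: [0.4489, 0.1975, 0.22]
orientation: [-3.032, -0.168, -0.667]
contact_force: [1.0, 0.9, -4.2]
grip_width: 0.0489
gripper_force: 42.6
```

```bash
cat >> fit.py <<'E'
SD=(.448,.1975,.1116)
def sdelta(L,sd=SD):
    o=r.get_obs();M=R.from_rotvec(o["orientation"]);W=Rz(sd[2])@Ry(np.radians(25))
    P=sadw(sd,[L])[0];print("clk",round(o["clock"],2),"tool shift mm",(M.inv().apply(P-o["tcp_pos"])*1000).round(1),"tool turn deg",np.degrees((M.inv()*R.from_matrix(W@np.diag([1,-1,-1]))).as_rotvec()).round(2),"tcp in saddle",((o["tcp_pos"]-np.array([sd[0],sd[1],.086]))@W*1000).round(1),"F",o["contact_force"].round(1),"w",round(o["grip_width"],4))
E
python3 - <<'E'
from fit import *
sdelta((0,0,.0036))
a=r.grab_frame("side");b=r.grab_frame("top");cv2.imwrite("pics/i_side.png",a);cv2.imwrite("pics/i_top.png",b)
R_=lambda im,s:cv2.resize(im,None,fx=s,fy=s,interpolation=cv2.INTER_CUBIC)
cv2.imwrite("pics/i.png",np.hstack([R_(a[140:240,240:320],5),R_(b[180:280,190:270],5)]))
E
```

```text
clk 12.75 tool shift mm [-57.1   1.  117.6] tool turn deg [-0.44  0.15 -0.16] tcp in saddle [ 5.74e+01 -1.00e-01  1.21e+02] F [ 1.   0.9 -4.2] w 0.0489
```

View pics/i.png

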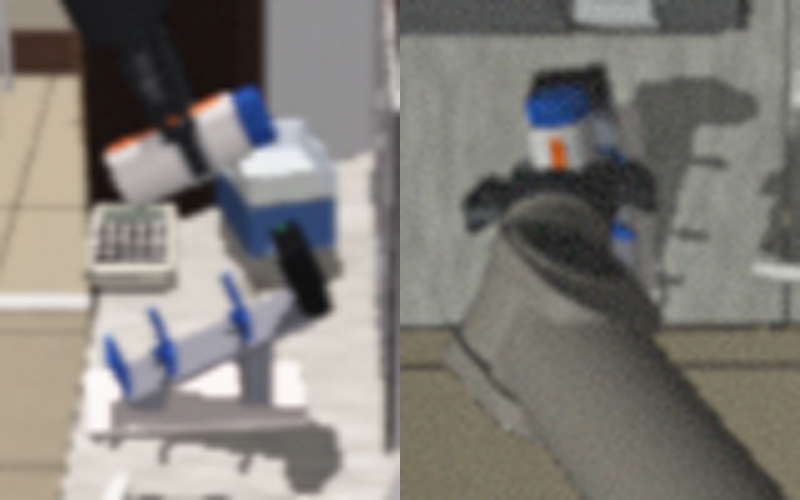

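```bash
python3 - <<'E'
from fit import *
o=r.get_obs();M=R.from_rotvec(o["orientation"]).as_matrix();c=o["tcp_pos"]+M[:,2]*.0036
W=M@np.diag([1,-1,-1])
C=lambda L:c+np.array(L)@W.T
cs=lambda q:(q+.4-[240,140])*5; ct=lambda q:(q+.4-[190,180])*5
def ov(n,org,fn):
    im=cv2.resize(cv2.imread(f"pics/i_{n}.png")[org[1]:org[1]+100,org[0]:org[0]+80],None,fx=5,fy=5,interpolation=cv2.INTER_CUBIC)
    f=lambda q:np.round((q+.4-org)*5).astype(int)
    for H in(cyl(-.06,-.06,.025),cyl(.04,.04,.025),cyl(.06,.06,.022)):
        cv2.polylines(im,[f(proj(n,C(H)))[:48]],True,(0,255,0),1)
    for x,hw,zt in((.028,.036,-.004),(.036,.036,-.004),(-.036,.036,-.004),(-.028,.036,-.004),(-.068,.025,-.004)):
        L=[(x,hw,zt),(x,0,-.035),(x,-hw,zt)] if hw>.03 else [(x,hw,zt),(x,-hw,zt)]
        cv2.polylines(im,[f(proj(n,sadw(SD,L)))],False,(0,255,255),1)
    L=[(.078,.03,.016),(.102,.03,.016),(.102,-.03,.016),(.078,-.03,.016)]
    cv2.polylines(im,[f(proj(n,sadw(SD,L)))],True,(0,0,255),1)
    return im
a=np.array
# use the unobstructed first top image for the stand
im1=ov("side",a([240,140]),cs);im2=ov("top",a([190,180]),ct)
cv2.imwrite("pics/ov.png",np.hstack([im1,im2]))
E
```

```text
(no output)
```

View pics/ov.png

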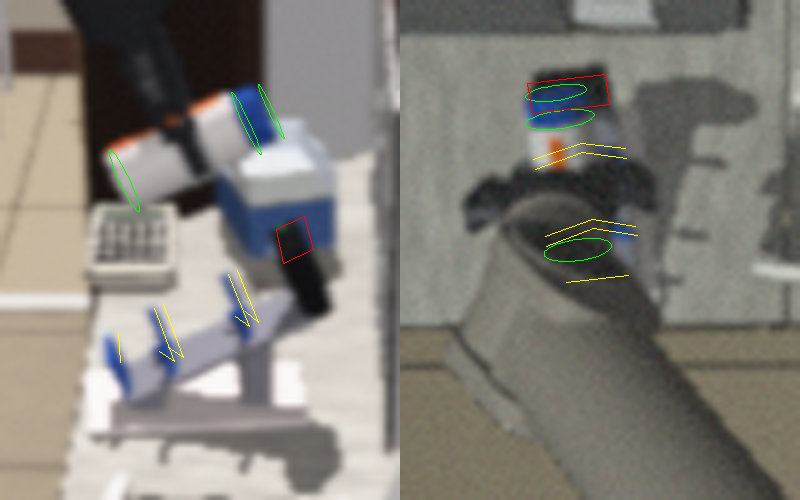

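Request:
{"op": "step_arm", "data": {"moves": [{"rx": 0,"ry": 0,"rz": 0,"dx": -9,"dy": 0.5,"dz": 0,"gripper": -0.2},{"rx": 0,"ry": 0,"rz": 0,"dx": -16,"dy": 0.5,"dz": 5,"gripper": -0.2},{"rx": 0,"ry": 0,"rz": 0,"dx": -16,"dy": 0,"dz": 12,"gripper": -0.2},{"rx": 0,"ry": 0,"rz": 0,"dx": -12,"dy": 0,"dz": 18,"gripper": -0.2},{"rx": 0,"ry": 0,"rz": 0,"dx": -4,"dy": 0,"dz": 20,"gripper": -0.2},{"rx": 0,"ry": 0,"rz": 0,"dx": 0,"dy": 0,"dz": 20,"gripper": -0.2},{"rx": 0,"ry": 0,"rz": 0,"dx": 0,"dy": 0,"dz": 14,"gripper": -0.2},{"rx": 0,"ry": 0,"rz": 0,"dx": 0,"dy": 0,"dz": 8,"gripper": -0.2},{"rx": 0,"ry": 0,"rz": 0,"dx": 0,"dy": 0,"dz": 5,"gripper": -0.2},{"rx": 0,"ry": 0,"rz": 0,"dx": 0,"dy": 0,"dz": 0,"gripper": -0.2},{"rx": 0,"ry": 0,"rz": 0,"dx": 0,"dy": 0,"dz": 0,"gripper": -0.2}]}}

```text
clock: 14.22
tcp_pos: [0.4349, 0.1959, 0.1194]
orientation: [-3.033, -0.166, -0.652]
contact_force: [0.2, -0.5, -3.5]
grip_width: 0.049
gripper_force: 42.9
```

```bash
python3 - <<'E'
from fit import *
sdelta((0,0,.0036))
a=r.grab_frame("side");cv2.imwrite("pics/j_side.png",a)
b=r.grab_frame("top");R_=lambda im,s:cv2.resize(im,None,fx=s,fy=s,interpolation=cv2.INTER_CUBIC)
cv2.imwrite("pics/j.png",np.hstack([R_(a[165:235,245:315],5.7),R_(b[180:250,200:270],5.7)]))
E
```

```text
clk 14.22 tool shift mm [-1.8  0.2 32.3] tool turn deg [-0.59  0.69 -0.25] tcp in saddle [ 2.1 -0.1 35.9] F [ 0.2 -0.5 -3.5] w 0.049
```

View pics/j.png

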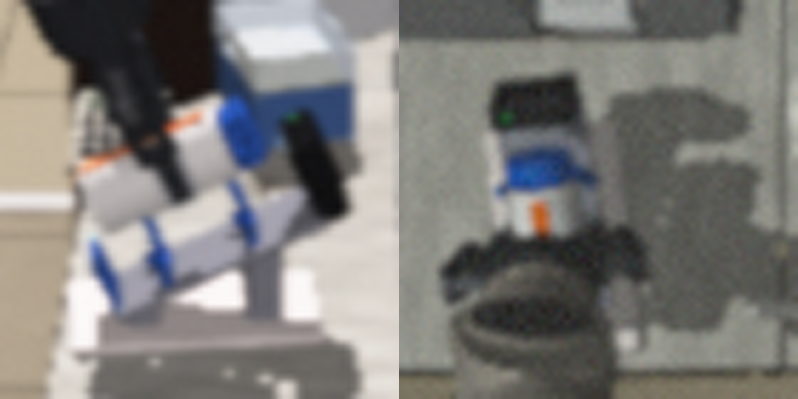

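Request:
{"op": "step_arm", "data": {"moves": [{"rx": 0,"ry": 0,"rz": 0,"dx": 0,"dy": 0,"dz": 4,"gripper": -0.2},{"rx": 0,"ry": 0,"rz": 0,"dx": -1,"dy": 0,"dz": 4,"gripper": -0.2},{"rx": 0,"ry": 0,"rz": 0,"dx": 0,"dy": 0,"dz": 4,"gripper": -0.2},{"rx": 0,"ry": 0,"rz": 0,"dx": 0,"dy": 0,"dz": 0,"gripper": -0.2}]}}

```text
clock: 14.82
tcp_pos: [0.4402, 0.1973, 0.1133]
orientation: [-3.04, -0.168, -0.641]
contact_force: [-0.1, -1.1, -2.8]
grip_width: 0.0489
gripper_force: 42.9
```

```bash
python3 - <<'E'
from fit import *
sdelta((0,0,.0036));print(np.round(r.get_obs()["joints"],3))
E
```

```text
clk 14.82 tool shift mm [-4.   0.9 24.5] tool turn deg [-0.39  1.16 -0.16] tcp in saddle [ 4.5  0.7 28. ] F [-0.1 -1.1 -2.8] w 0.0489
[-0.971  0.272  0.321  2.412  0.852  0.17  -2.958]
```

Request:
{"op": "step_arm", "data": {"moves": [{"rx": 0,"ry": 0,"rz": 0,"dx": 0,"dy": 0,"dz": -15,"gripper": -0.2},{"rx": 0,"ry": 0,"rz": 0,"dx": 0,"dy": 0,"dz": -25,"gripper": -0.2},{"rx": 0,"ry": 0,"rz": 0,"dx": 0,"dy": 0,"dz": -30,"gripper": -0.2},{"rx": 0,"ry": 0,"rz": 0,"dx": 0,"dy": 0,"dz": -30,"gripper": -0.2},{"rx": 0,"ry": -6,"rz": 0,"dx": 0,"dy": 0,"dz": 0,"gripper": -0.2},{"rx": 0,"ry": -6,"rz": 0,"dx": 0,"dy": 0,"dz": 0,"gripper": -0.2},{"rx": 0,"ry": -6,"rz": 0,"dx": 0,"dy": 0,"dz": 0,"gripper": -0.2},{"rx": 0,"ry": -6,"rz": 0,"dx": 0,"dy": 0,"dz": 0,"gripper": -0.2},{"rx": 0,"ry": 0,"rz": 0,"dx": 0,"dy": 0,"dz": 0,"gripper": -0.2}]}}

```text
clock: 15.95
tcp_pos: [0.4013, 0.192, 0.2047]
orientation: [-3.13, -0.173, 0.003]
contact_force: [-0.9, -1.0, -4.0]
grip_width: 0.0491
gripper_force: 43.0
```

```bash
cat >> fit.py <<'E'
import json
def log():
    o=r.get_obs();open("log.txt","a").write(json.dumps([list(map(float,o[k])) for k in("joints","tcp_pos","orientation")])+"\n")
    return np.round(o["joints"],3)
def to(P,x): # target pos, target tool x dir yaw (tool down): print moves
    o=r.get_obs();M=R.from_rotvec(o["orientation"]);T_=R.from_matrix(Rz(x)@np.diag([1,-1,-1]))
    print("clk",round(o["clock"],2),"shift before turn",(M.inv().apply(np.array(P)-o["tcp_pos"])*1000).round(1),"after turn",(T_.inv().apply(np.array(P)-o["tcp_pos"])*1000).round(1),"turn",np.degrees((M.inv()*T_).as_rotvec()).round(2),"F",o["contact_force"].round(1),"w",o["grip_width"].round(4))
E
python3 - <<'E'
from fit import *
open("log.txt","w").write(json.dumps([[1.044,.477,.022,1.555,-.011,1.109,-.083],[.2745,-.6165,.2525],[-3.0714,-.6526,.0007]])+"\n"+json.dumps([[-.971,.272,.321,2.412,.852,.17,-2.958],[.4402,.1973,.1133],[-3.04,-.168,-.641]])+"\n")
print(log());to((.4465,-.245,.15),.15)
o=r.get_obs()
for l in open("log.txt"):
    q,p,w=json.loads(l)
    best=[]
    import itertools
    for s in itertools.product((1,-1),repeat=7):
        for c in(0,np.pi/2,np.pi,-np.pi/2):
            Q=np.array(q)*s
            m=R.from_euler('ZYZYZYZ',np.r_[Q[:6],Q[6]+c]) if 0 else R.identity()
            for ax,a in zip('ZYZYZYZ',np.r_[Q[:6],Q[6]+c]): m=m*R.from_euler(ax,a)
            best.append(((m.inv()*R.from_rotvec(w)).magnitude(),s,round(c,2)))
    print(sorted(best)[:4])
E
```

```text
[-0.777  0.155  0.216  2.146 -0.053  0.843 -1.989]Traceback (most recent call last):
  File "<stdin>", line 3, in <module>
  File "fit.py", line 56, in to
    print("clk",round(o["clock"],2),"shift before turn",(M.inv().apply(np.array(P)-o["tcp_pos"])*1000).round(1),"after turn",(T_.inv().apply(np.array(P)-o["tcp_pos"])*1000).round(1),"turn",np.degrees((M.inv()*T_).as_rotvec()).round(2),"F",o["contact_force"].round(1),"w",o["grip_width"].round(4))
                                                                                                                                                                                                                                                                               ^^^^^^^^^^^^^^^^^^^^^
AttributeError: 'float' object has no attribute 'round'
```

```bash
sed -i 's/o\["grip_width"\].round(4)/round(o["grip_width"],4)/' fit.py; python3 - <<'E'
from fit import *
import itertools
to((.4465,-.245,.15),.15)
D=[json.loads(l) for l in open("log.txt")]
def err(s,c0,c):
    e=[]
    for q,p,w in D:
        m=R.identity();Q=np.array(q)*s;Q[6]+=c;Q[0]+=c0
        for ax,a in zip('ZYZYZYZ',Q): m=m*R.from_euler(ax,a)
        e.append((m.inv()*R.from_rotvec(w)).magnitude())
    return e
res=[]
for s in itertools.product((1,-1),repeat=7):
    if s[1]<0: continue
    for c0 in(0,): 
        for c in np.arange(4)*np.pi/2:
            e=err(s,c0,c);res.append((max(e),s,c0,round(c,2),np.round(e,3)))
print(sorted(res,key=lambda t:t[0])[:3])
E
```

```text
clk 15.95 shift before turn [ -3.1 439.7  51.7] after turn [-20.6 438.9  54.7] turn [-0.39  0.07 -2.28] F [-0.9 -1.  -4. ] w 0.0491
[(0.002501617228067289, (-1, 1, -1, 1, -1, 1, -1), 0, np.float64(1.57), array([0.003, 0.001, 0.   ])), (0.6421927764056168, (-1, 1, 1, 1, -1, 1, -1), 0, np.float64(1.57), array([0.044, 0.642, 0.431])), (0.83808323831128, (1, 1, 1, 1, 1, 1, 1), 0, np.float64(4.71), array([0.838, 0.225, 0.221]))]
```

Request:
{"op": "step_arm", "data": {"moves": [{"rx": 0,"ry": 0,"rz": -2.3,"dx": 0,"dy": 20,"dz": 0,"gripper": -0.2},{"rx": 0,"ry": 0,"rz": 0,"dx": -2,"dy": 38,"dz": 0,"gripper": -0.2},{"rx": 0,"ry": 0,"rz": 0,"dx": -2,"dy": 46,"dz": 0,"gripper": -0.2},{"rx": 0,"ry": 0,"rz": 0,"dx": -2,"dy": 46,"dz": 0,"gripper": -0.2},{"rx": 0,"ry": 0,"rz": 0,"dx": -2,"dy": 46,"dz": 0,"gripper": -0.2},{"rx": 0,"ry": 0,"rz": 0,"dx": -2,"dy": 46,"dz": 0,"gripper": -0.2},{"rx": 0,"ry": 0,"rz": 0,"dx": -3,"dy": 46,"dz": 0,"gripper": -0.2},{"rx": 0,"ry": 0,"rz": 0,"dx": -3,"dy": 46,"dz": 0,"gripper": -0.2},{"rx": 0,"ry": 0,"rz": 0,"dx": -2,"dy": 46,"dz": 20,"gripper": -0.2},{"rx": 0,"ry": 0,"rz": 0,"dx": -2,"dy": 38,"dz": 20,"gripper": -0.2},{"rx": 0,"ry": 0,"rz": 0,"dx": 0,"dy": 20,"dz": 20,"gripper": -0.2},{"rx": 0,"ry": 0,"rz": 0,"dx": 0,"dy": 0,"dz": 0,"gripper": -0.2},{"rx": 0,"ry": 0,"rz": 0,"dx": 0,"dy": 0,"dz": 0,"gripper": -0.2}]}}

```text
clock: 17.58
tcp_pos: [0.4453, -0.2424, 0.1419]
orientation: [-3.125, -0.24, 0.004]
contact_force: [-0.0, 0.6, -3.2]
grip_width: 0.049
gripper_force: 43.1
```

```bash
cat > kin.py <<'E'
from fit import *
S=[-1,1,-1,1,-1,1,-1]
def rots(q):
    m=R.identity();out=[]
    for ax,a in zip('ZYZYZYZ',np.array(q)*S+[0]*6+[0] if 0 else np.array(q)*S+np.r_[np.zeros(6),np.pi/2]):
        m=m*R.from_euler(ax,a);out.append(m.as_matrix())
    return out
def cols(q):
    o=rots(q) # base z; upper arm (x,z of frame 2); forearm after joint 4 (x,z); hand after joint 6 (x,z)
    return np.c_[[0,0,1],o[1][:,2],o[2][:,0],o[3][:,0],o[3][:,2],o[4][:,0],o[5][:,0],o[5][:,2]]
def fitk():
    D=[json.loads(l) for l in open("log.txt")]
    A=np.vstack([cols(d[0]) for d in D]);b=np.concatenate([d[1] for d in D])
    L=np.linalg.lstsq(A,b,rcond=1e-4)[0];return L,(A@L-b)*1000,len(D)
E
python3 - <<'E'
from kin import *
print(log());to((.4465,-.245,.0335),.15)
L,e,n=fitk();print(L.round(4),e.round(1))
E
```

```text
[-0.022  0.383  0.494  2.076 -0.271  0.749 -0.775]
clk 17.57 shift before turn [  1.    3.6 108.4] after turn [  0.8   2.8 108.4] turn [-0.44  0.13  0.18] F [-0.   0.6 -3.2] w 0.049
[ 0.6889  0.3951  0.0974  0.1299  0.5598 -0.0478  0.0558  0.4204] [ 54.   24.3  -0.4  -1.8   6.4  -2.4  -8.8  56.6   6.4 -25.6  18.7  -3.7]
```

Request:
{"op": "step_arm", "data": {"moves": [{"rx": -0.4,"ry": 0,"rz": 0,"dx": 1,"dy": 3,"dz": 20,"gripper": -0.2},{"rx": 0,"ry": 0,"rz": 0,"dx": 0,"dy": 0,"dz": 30,"gripper": -0.2},{"rx": 0,"ry": 0,"rz": 0,"dx": 0,"dy": 0,"dz": 25,"gripper": -0.2},{"rx": 0,"ry": 0,"rz": 0,"dx": 0,"dy": 0,"dz": 15,"gripper": -0.2},{"rx": 0,"ry": 0,"rz": 0,"dx": 0,"dy": 0,"dz": 8,"gripper": -0.2},{"rx": 0,"ry": 0,"rz": 0,"dx": 0,"dy": 0,"dz": 5,"gripper": -0.2},{"rx": 0,"ry": 0,"rz": 0,"dx": 0,"dy": 0,"dz": 2,"gripper": -0.2},{"rx": 0,"ry": 0,"rz": 0,"dx": 0,"dy": 0,"dz": 0,"gripper": -0.2},{"rx": 0,"ry": 0,"rz": 0,"dx": 0,"dy": 0,"dz": 0,"gripper": -0.2}]}}

```text
clock: 18.7
tcp_pos: [0.4469, -0.2463, 0.037]
orientation: [-3.132, -0.239, 0.003]
contact_force: [-0.4, -0.2, -4.1]
grip_width: 0.0489
gripper_force: 43.2
```

```bash
python3 - <<'E'
from kin import *
print(log());to((.4465,-.245,.033),.15)
E
```

```text
[ 0.082  0.567  0.378  2.116 -0.402  0.528 -0.662]
clk 18.7 shift before turn [-0.2 -1.4  4. ] after turn [-0.2 -1.4  4. ] turn [-0.01  0.1   0.12] F [-0.4 -0.2 -4.1] w 0.0489
```

Request:
{"op": "step_arm", "data": {"moves": [{"rx": 0,"ry": 0,"rz": 0,"dx": 0,"dy": 0,"dz": 1.5,"gripper": -0.2},{"rx": 0,"ry": 0,"rz": 0,"dx": 0,"dy": 0,"dz": 1.5,"gripper": -0.2},{"rx": 0,"ry": 0,"rz": 0,"dx": 0,"dy": 0,"dz": 0.8,"gripper": -0.2},{"rx": 0,"ry": 0,"rz": 0,"dx": 0,"dy": 0,"dz": 0,"gripper": -0.2}]}}

```text
clock: 19.2
tcp_pos: [0.4466, -0.2462, 0.0327]
orientation: [-3.132, -0.239, 0.004]
contact_force: [-0.3, 0.1, -3.8]
grip_width: 0.0488
gripper_force: 43.2
```

```bash
python3 - <<'E'
from kin import *
to((.4465,-.245,.033),.15)
E
```

```text
clk 19.2 shift before turn [ 0.  -1.2 -0.3] after turn [ 0.  -1.2 -0.3] turn [-0.03  0.15  0.13] F [-0.3  0.1 -3.8] w 0.0488
```

Request:
{"op": "step_arm", "data": {"moves": [{"rx": 0,"ry": 0,"rz": 0,"dx": 0,"dy": 0,"dz": 0.5,"gripper": -0.2},{"rx": 0,"ry": 0,"rz": 0,"dx": 0,"dy": 0,"dz": 0.5,"gripper": -0.2},{"rx": 0,"ry": 0,"rz": 0,"dx": 0,"dy": 0,"dz": 0,"gripper": -0.2}]}}

```text
clock: 19.58
tcp_pos: [0.4467, -0.2462, 0.0325]
orientation: [-3.132, -0.239, 0.003]
contact_force: [-2.6, 1.8, 7.2]
grip_width: 0.0487
gripper_force: 44.4
```

```bash
python3 - <<'E'
from kin import *
to((.4465,-.245,.033),.15)
E
```

```text
clk 19.57 shift before turn [-0.  -1.2 -0.5] after turn [-0.  -1.2 -0.5] turn [-0.05  0.11  0.12] F [-2.6  1.8  7.2] w 0.0487
```

Request:
{"op": "step_arm", "data": {"moves": [{"rx": 0,"ry": 0,"rz": 0,"dx": 0,"dy": 0,"dz": 0,"gripper": 0.2},{"rx": 0,"ry": 0,"rz": 0,"dx": 0,"dy": 0,"dz": 0,"gripper": 0.35},{"rx": 0,"ry": 0,"rz": 0,"dx": 0,"dy": 0,"dz": 0,"gripper": 0.55},{"rx": 0,"ry": 0,"rz": 0,"dx": 0,"dy": 0,"dz": 0,"gripper": 0.55},{"rx": 0,"ry": 0,"rz": 0,"dx": 0,"dy": 0,"dz": -20,"gripper": 0.55},{"rx": 0,"ry": 0,"rz": 0,"dx": 0,"dy": 0,"dz": -30,"gripper": 0.55},{"rx": 0,"ry": 0,"rz": 0,"dx": 0,"dy": 0,"dz": -30,"gripper": 0.55},{"rx": 0,"ry": 0,"rz": -8,"dx": 0,"dy": 0,"dz": 0,"gripper": 0.55},{"rx": 0,"ry": 0,"rz": -10,"dx": 0,"dy": 0,"dz": 0,"gripper": 0.55},{"rx": 0,"ry": 0,"rz": -10,"dx": 0,"dy": 0,"dz": 0,"gripper": 0.55},{"rx": 0,"ry": 0,"rz": -10,"dx": 0,"dy": 0,"dz": 0,"gripper": 0.55},{"rx": 0,"ry": 0,"rz": -10,"dx": 0,"dy": 0,"dz": 0,"gripper": 0.55},{"rx": 0,"ry": 0,"rz": -10,"dx": 0,"dy": 0,"dz": 0,"gripper": 0.55},{"rx": 0,"ry": 0,"rz": -10,"dx": 0,"dy": 0,"dz": 0,"gripper": 0.55},{"rx": 0,"ry": 0,"rz": -10,"dx": 0,"dy": 0,"dz": 0,"gripper": 0.55},{"rx": 0,"ry": 0,"rz": -10,"dx": 0,"dy": 0,"dz": 0,"gripper": 0.55},{"rx": 0,"ry": 0,"rz": -10,"dx": 0,"dy": 0,"dz": 0,"gripper": 0.55}]}}

```text
clock: 21.7
tcp_pos: [0.4467, -0.2462, 0.1117]
orientation: [-1.866, -2.524, 0.002]
contact_force: [-0.1, -0.1, 0.1]
grip_width: 0.0663
gripper_force: 0.0
```

```bash
python3 - <<'E'
from kin import *
print(log());to((.4467,-.2462,.115),.15+np.pi)
print(look("k_side",[252,254,256,260,264,268,272,276,280,284],262,315).round(2))
E
```

```text
[ 0.351  0.402  0.036  2.067 -0.021  0.676  0.699]
clk 21.7 shift before turn [ 0.  -0.  -3.3] after turn [ 0.   0.  -3.3] turn [-8.000e-02 -1.400e-01 -8.155e+01] F [-0.1 -0.1  0.1] w 0.0663
[[252.   260.78 277.98 266.87  79.  ]
 [254.   260.97 277.93 266.74 136.  ]
 [256.   276.12 277.66 293.59 129.  ]
 [260.   261.35 277.37 267.5  130.  ]
 [264.   261.1  277.25 265.83 139.  ]
 [268.   261.13 276.66 265.43 131.  ]
 [272.   261.15 276.37 264.93 131.  ]
 [276.   261.11 276.07 264.76 140.  ]
 [280.   261.09 275.76 264.22 126.  ]
 [284.   274.66    nan 291.08   0.  ]]
```

Request:
{"op": "step_arm", "data": {"moves": [{"rx": 0,"ry": 0,"rz": -10.2,"dx": 0,"dy": 0,"dz": 0,"gripper": 0.55},{"rx": 0,"ry": 0,"rz": -10.2,"dx": 0,"dy": 0,"dz": 0,"gripper": 0.55},{"rx": 0,"ry": 0,"rz": -10.2,"dx": 0,"dy": 0,"dz": 0,"gripper": 0.55},{"rx": 0,"ry": 0,"rz": -10.2,"dx": 0,"dy": 0,"dz": 0,"gripper": 0.55},{"rx": 0,"ry": 0,"rz": -10.2,"dx": 0,"dy": 0,"dz": 0,"gripper": 0.55},{"rx": 0,"ry": 0,"rz": -10.2,"dx": 0,"dy": 0,"dz": 0,"gripper": 0.55},{"rx": 0,"ry": 0,"rz": -10.2,"dx": 0,"dy": 0,"dz": 0,"gripper": 0.55},{"rx": 0,"ry": 0,"rz": -10.2,"dx": 0,"dy": 0,"dz": 0,"gripper": 0.55},{"rx": 0,"ry": 0,"rz": 0,"dx": 0,"dy": 0,"dz": 0,"gripper": 0.55}]}}

```text
clock: 22.88
tcp_pos: [0.4467, -0.2463, 0.1117]
orientation: [0.221, -3.131, -0.001]
contact_force: [-0.2, 0.4, -0.6]
grip_width: 0.066
gripper_force: 0.0
```

```bash
python3 - <<'E'
from kin import *
print(log());to((.4467,-.2462,.033),.15+np.pi)
a=cv2.imread("pics/k_side.png").astype(int)
for c in(256,262): print(a[272:285,c].tolist())
for y in(-.244,-.247):
  for xl in(-.038,-.022):
    p=(.4467,y,.147);q=proj("side",canw(p,cyl(xl,xl,.025)))
    print(y,proj("side",canw(p,[(xl,0,.025)])).round(1),q[:,1].min().round(2),q[:,1].max().round(2),[(ph,[proj("side",surf(p,[xl],np.radians(ph+e))).round(2)[0,1] for e in(-12.6,0,12.6)]) for ph in(-20,-10,0)])
L,e,n=fitk();print(L.round(4),e.round(1))
E
```

```text
[ 0.631  0.42  -0.304  2.048  0.191  0.703  1.917]
clk 22.88 shift before turn [-0.2  0.  78.7] after turn [-0.   0.1 78.7] turn [ 0.05 -0.14 -0.51] F [-0.2  0.4 -0.6] w 0.066
[[38, 38, 41], [37, 37, 39], [38, 38, 40], [39, 40, 46], [45, 59, 98], [62, 104, 196], [88, 144, 242], [161, 188, 242], [233, 236, 244], [235, 235, 239], [224, 224, 229], [207, 208, 214], [192, 193, 199]]
[[39, 38, 41], [38, 36, 39], [38, 36, 39], [40, 42, 57], [50, 77, 155], [71, 132, 240], [92, 148, 244], [162, 180, 227], [229, 231, 237], [230, 231, 235], [217, 218, 224], [202, 203, 208], [190, 190, 196]]
-0.244 [[258.9 278. ]] 276.34 293.18 [(-20, [np.float64(276.35), np.float64(276.67), np.float64(277.39)]), (-10, [np.float64(276.57), np.float64(277.21), np.float64(278.21)]), (0, [np.float64(277.05), np.float64(277.98), np.float64(279.25)])]
-0.244 [[264.3 277.6]] 275.95 292.77 [(-20, [np.float64(275.96), np.float64(276.28), np.float64(276.99)]), (-10, [np.float64(276.18), np.float64(276.81), np.float64(277.82)]), (0, [np.float64(276.65), np.float64(277.58), np.float64(278.85)])]
-0.247 [[258.8 278.6]] 276.94 293.82 [(-20, [np.float64(276.95), np.float64(277.28), np.float64(277.99)]), (-10, [np.float64(277.18), np.float64(277.82), np.float64(278.83)]), (0, [np.float64(277.65), np.float64(278.59), np.float64(279.86)])]
-0.247 [[264.2 278.2]] 276.55 293.41 [(-20, [np.float64(276.56), np.float64(276.88), np.float64(277.6)]), (-10, [np.float64(276.78), np.float64(277.42), np.float64(278.43)]), (0, [np.float64(277.26), np.float64(278.19), np.float64(279.46)])]
[ 0.4664  0.4633  0.065   0.0391  0.5106 -0.0123  0.0359  0.3423] [ 57.   22.7   2.2  -4.5  25.8  -1.3 -13.5  60.1   8.4   7.7  37.8  -2.6
 -16.   48.8  -7.5  17.9  58.   -2.3  30.9  69.1   3.2]
```

Request:
{"op": "step_arm", "data": {"moves": [{"rx": 0,"ry": 0,"rz": -0.5,"dx": 0,"dy": 0,"dz": 20,"gripper": 0.55},{"rx": 0,"ry": 0,"rz": 0,"dx": 0,"dy": 0,"dz": 25,"gripper": 0.5},{"rx": 0,"ry": 0,"rz": 0,"dx": 0,"dy": 0,"dz": 18,"gripper": 0.5},{"rx": 0,"ry": 0,"rz": 0,"dx": 0,"dy": 0,"dz": 10,"gripper": 0.5},{"rx": 0,"ry": 0,"rz": 0,"dx": 0,"dy": 0,"dz": 5,"gripper": 0.42},{"rx": 0,"ry": 0,"rz": 0,"dx": 0,"dy": 0,"dz": 0,"gripper": 0.36},{"rx": 0,"ry": 0,"rz": 0,"dx": 0,"dy": 0,"dz": 0,"gripper": 0.3},{"rx": 0,"ry": 0,"rz": 0,"dx": 0,"dy": 0,"dz": 0,"gripper": 0.25},{"rx": 0,"ry": 0,"rz": 0,"dx": 0,"dy": 0,"dz": 0,"gripper": 0.2},{"rx": 0,"ry": 0,"rz": 0,"dx": 0,"dy": 0,"dz": 0,"gripper": 0.15},{"rx": 0,"ry": 0,"rz": 0,"dx": 0,"dy": 0,"dz": 0,"gripper": 0},{"rx": 0,"ry": 0,"rz": 0,"dx": 0,"dy": 0,"dz": 0,"gripper": -0.2},{"rx": 0,"ry": 0,"rz": 0,"dx": 0,"dy": 0,"dz": 0,"gripper": -0.2}]}}

```text
clock: 24.5
tcp_pos: [0.4468, -0.2462, 0.0344]
orientation: [0.242, -3.13, 0.0]
contact_force: [-0.8, 0.2, 7.1]
grip_width: 0.0487
gripper_force: 40.2
```

```bash
cat >> kin.py <<'E'
def cols(q):
    o=rots(q)
    return np.c_[[0,0,1],o[0][:,0],o[0][:,1],o[1][:,2],o[1][:,0],o[2][:,0],o[2][:,1],o[3][:,0],o[3][:,2],o[4][:,0],o[4][:,1],o[5][:,0],o[5][:,2]]
E
python3 - <<'E'
from kin import *
print(log());to((.4467,-.2462,.033),.15+np.pi)
L,e,n=fitk();print(L.round(4),e.round(1))
E
```

```text
[ 0.589  0.55  -0.258  2.083  0.263  0.541  1.865]
clk 24.5 shift before turn [0.1 0.  1.4] after turn [0.1 0.  1.4] turn [ 0.01 -0.12  0.23] F [-0.8  0.2  7.1] w 0.0487
[ 2.853e-01  1.000e-03 -3.050e-02  5.413e-01 -1.100e-03  3.000e-03
 -3.130e-02  1.100e-03  4.707e-01 -5.000e-04 -5.000e-04  1.000e-03
  3.032e-01] [-0.  -0.   0.  -0.   0.   0.   0.  -0.   0.  -0.  -0.  -0.   0.   0.
  0.  -0.   0.  -0.1 -0.   0.  -0.1  0.  -0.   0. ]
```

```bash
cat >> kin.py <<'E'
LO=np.array([-2.96,-.34,-1.41,.24,-1.37,.17,-2.96])+.01;HI=np.array([2.96,2.1,1.46,2.44,4.51,1.92,2.96])-.01
L_=fitk()[0]
def fk(q): return cols(q)@L_,rots(q)[6]
def ik(P,M,q0,reg=.01):
    def f(q):
        p,m=fk(q);return np.r_[(p-P)*10,R.from_matrix(m.T@M).as_rotvec()*3,reg*(q-q0)]
    s=least_squares(f,np.clip(q0,LO+1e-6,HI-1e-6),bounds=(LO,HI));p,m=fk(s.x)
    return s.x,np.linalg.norm(p-P)*1000,np.degrees(R.from_matrix(m.T@M).magnitude())
E
python3 - <<'E'
from kin import *
W=Rz(SD[2])@Ry(np.radians(25));M=W@np.diag([-1,1,-1]);M0=W@np.diag([1,-1,-1])
P=sadw(SD,[(0,0,.0054)])[0];Pu=sadw(SD,[(0,0,.13)])[0]
rng=np.random.default_rng(0)
for name,m in(("flip",M),("orig",M0)):
    ok=[]
    for i in range(60):
        q,e,a=ik(P,m,rng.uniform(LO,HI),1e-5)
        if e<1 and a<.5: ok.append((min((q-LO).min(),(HI-q).min()),q.round(2)))
    print(name,len(ok));[print(round(x[0],2),x[1]) for x in sorted(ok,key=lambda t:-t[0])[:5]]
q=np.array(r.get_obs()["joints"])
Md=Rz(.15+np.pi)@np.diag([1,-1,-1])
from scipy.spatial.transform import Slerp
way=[((.4468,-.2462,.0344),Md),((.4468,-.2462,.2),Md),((.4,.19,.22),Md),(tuple(Pu),M),(tuple(P),M)]
for (a,ma),(b,mb) in zip(way,way[1:]):
    sl=Slerp([0,1],R.from_matrix([ma,mb]))
    for t in np.linspace(.05,1,20):
        q,e,an=ik(np.array(a)*(1-t)+np.array(b)*t,sl(t).as_matrix(),q,.02)
        if round(t*20)%10==0:print(q.round(2),round(e,1),round(an,1))
E
```

```text
flip 26
0.08 [ 0.38  0.73 -1.32  2.35  1.56  0.94 -0.31]
0.08 [ 0.28  0.6  -1.16  2.35  1.53  0.77 -0.33]
0.08 [ 0.27  0.59 -1.13  2.35  1.52  0.76 -0.33]
0.08 [ 0.23  0.56 -1.08  2.35  1.51  0.72 -0.33]
0.07 [ 0.21  0.54 -1.05  2.36  1.51  0.69 -0.33]
orig 18
0.08 [ 0.34  0.67 -1.25  2.35  1.54  0.86  2.83]
0.08 [ 0.25  0.57 -1.11  2.35  1.52  0.74  2.81]
0.06 [-0.01  0.43 -0.78  2.37  1.47  0.53  2.79]
0.06 [-0.03  0.42 -0.76  2.37  1.47  0.52  2.79]
0.06 [-0.04  0.42 -0.75  2.37  1.47  0.51  2.79]
[ 0.64  0.41 -0.31  2.05  0.19  0.71  1.93] 0.0 0.0
[ 0.67  0.29 -0.34  1.98  0.12  0.89  1.99] 0.0 0.0
[ 0.38  0.15 -0.5   2.14  0.1   0.87  1.55] 0.0 0.0
[ 0.03  0.19 -0.67  2.09  0.15  0.91  0.99] 0.0 0.0
[-0.02  0.09 -0.67  2.23  0.28  0.67  0.82] 0.0 0.0
[-0.1   0.03 -0.68  2.37  0.65  0.48  0.37] 0.0 0.0
[-0.18  0.2  -0.59  2.39  1.05  0.42 -0.01] 0.0 0.0
[-0.24  0.37 -0.51  2.38  1.45  0.41 -0.36] 0.0 0.0
```

Request:
{"op": "step_arm", "data": {"moves": [{"rx": 0,"ry": 0,"rz": 0,"dx": 0,"dy": 0,"dz": -6,"gripper": -0.2},{"rx": 0,"ry": 0,"rz": 0,"dx": 0,"dy": 0,"dz": -20,"gripper": -0.2},{"rx": 0,"ry": 0,"rz": 0,"dx": 0,"dy": 0,"dz": -35,"gripper": -0.2},{"rx": 0,"ry": 0,"rz": 0,"dx": 0,"dy": 0,"dz": -40,"gripper": -0.2},{"rx": 0,"ry": 0,"rz": 0,"dx": 0,"dy": 10,"dz": -40,"gripper": -0.2},{"rx": 0,"ry": 0,"rz": 0,"dx": 0,"dy": 25,"dz": -30,"gripper": -0.2},{"rx": 0,"ry": 0,"rz": 0,"dx": -2,"dy": 38,"dz": -12,"gripper": -0.2},{"rx": 0,"ry": 0,"rz": 0,"dx": -2,"dy": 45,"dz": 0,"gripper": -0.2},{"rx": 0,"ry": 0,"rz": 0,"dx": -2,"dy": 45,"dz": 0,"gripper": -0.2},{"rx": 0,"ry": 0,"rz": 0,"dx": -2,"dy": 45,"dz": 0,"gripper": -0.2},{"rx": 0,"ry": 0,"rz": 0,"dx": -3,"dy": 45,"dz": 0,"gripper": -0.2},{"rx": 0,"ry": 0,"rz": 0,"dx": -3,"dy": 45,"dz": 0,"gripper": -0.2},{"rx": 0,"ry": 0,"rz": 0,"dx": -2,"dy": 45,"dz": 0,"gripper": -0.2},{"rx": 0,"ry": 0,"rz": 0,"dx": -2,"dy": 45,"dz": 0,"gripper": -0.2},{"rx": 0,"ry": 0,"rz": 0,"dx": 0,"dy": 33,"dz": 0,"gripper": -0.2},{"rx": 0,"ry": 0,"rz": 0,"dx": 0,"dy": 17,"dz": 0,"gripper": -0.2},{"rx": 0,"ry": 0,"rz": 0,"dx": 0,"dy": 0,"dz": 0,"gripper": -0.2},{"rx": 0,"ry": 0,"rz": 0,"dx": 0,"dy": 0,"dz": 0,"gripper": -0.2}]}}

```text
clock: 26.75
tcp_pos: [0.3976, 0.1882, 0.2167]
orientation: [0.24, -3.129, 0.001]
contact_force: [0.1, -0.0, -3.6]
grip_width: 0.0492
gripper_force: 42.4
```

```bash
cat >> kin.py <<'E'
def sflip(L):
    o=r.get_obs();M=R.from_rotvec(o["orientation"]);W=Rz(SD[2])@Ry(np.radians(25));T_=R.from_matrix(W@np.diag([-1,1,-1]))
    P=sadw(SD,[L])[0];d=P-o["tcp_pos"]
    print("clk",round(o["clock"],2),"shift now",(M.inv().apply(d)*1000).round(1),"after turn",(T_.inv().apply(d)*1000).round(1),"turn",np.degrees((M.inv()*T_).as_rotvec()).round(2),"tcp in sad",((o["tcp_pos"]-np.array([SD[0],SD[1],.086]))@W*1000).round(1),"F",o["contact_force"].round(1),"q",np.round(o["joints"],2))
E
python3 -c "
from kin import *
sflip((0,0,.0054));sflip((0,0,.12))"
```

```text
clk 26.75 shift now [-49.4   1.6 125.6] after turn [  8.9   3.6 134.7] turn [  0.49 -25.18   2.35] tcp in sad [  8.9  -3.6 140.1] F [ 0.1 -0.  -3.6] q [ 0.04  0.2  -0.68  2.09  0.15  0.9   0.99]
clk 26.75 shift now [-0.7  3.6 21.9] after turn [ 8.9  3.6 20.1] turn [  0.49 -25.18   2.35] tcp in sad [  8.9  -3.6 140.1] F [ 0.1 -0.  -3.6] q [ 0.04  0.2  -0.68  2.09  0.15  0.9   0.99]
```

Request:
{"op": "step_arm", "data": {"moves": [{"rx": 0.1,"ry": -4,"rz": 0.4,"dx": 0,"dy": 0,"dz": 0,"gripper": -0.2},{"rx": 0.1,"ry": -5,"rz": 0.4,"dx": 0,"dy": 0,"dz": 0,"gripper": -0.2},{"rx": 0.1,"ry": -5,"rz": 0.5,"dx": 0,"dy": 0,"dz": 0,"gripper": -0.2},{"rx": 0.1,"ry": -5,"rz": 0.5,"dx": 0,"dy": 0,"dz": 0,"gripper": -0.2},{"rx": 0.1,"ry": -4.2,"rz": 0.5,"dx": 0,"dy": 0,"dz": 0,"gripper": -0.2},{"rx": 0,"ry": -2,"rz": 0,"dx": 4,"dy": 1.8,"dz": 5,"gripper": -0.2},{"rx": 0,"ry": 0,"rz": 0,"dx": 5,"dy": 1.8,"dz": 10,"gripper": -0.2},{"rx": 0,"ry": 0,"rz": 0,"dx": 0,"dy": 0,"dz": 10,"gripper": -0.2},{"rx": 0,"ry": 0,"rz": 0,"dx": 0,"dy": 0,"dz": 10,"gripper": -0.2},{"rx": 0,"ry": 0,"rz": 0,"dx": 0,"dy": 0,"dz": 10,"gripper": -0.2},{"rx": 0,"ry": 0,"rz": 0,"dx": 0,"dy": 0,"dz": 10,"gripper": -0.2},{"rx": 0,"ry": 0,"rz": 0,"dx": 0,"dy": 0,"dz": 10,"gripper": -0.2},{"rx": 0,"ry": 0,"rz": 0,"dx": 0,"dy": 0,"dz": 0,"gripper": -0.2},{"rx": 0,"ry": 0,"rz": 0,"dx": 0,"dy": 0,"dz": 0,"gripper": -0.2}]}}

```text
clock: 28.5
tcp_pos: [0.4164, 0.1945, 0.1546]
orientation: [-0.152, 2.7, 0.034]
contact_force: [0.4, 0.1, -3.2]
grip_width: 0.0489
gripper_force: 42.4
```

```bash
python3 -c "
from kin import *
sflip((0,0,.0054))"
```

```text
clk 28.5 shift now [ 0.3 -0.6 70.1] after turn [ 0.3 -0.6 70.1] turn [0.01 0.07 0.03] tcp in sad [ 0.3  0.6 75.5] F [ 0.4  0.1 -3.2] q [-0.15  0.18 -0.63  2.39  1.01  0.43  0.03]
```

Tracking perfectly now; descend to about 6 mm above the seat.

Request:
{"op": "step_arm", "data": {"moves": [{"rx": 0,"ry": 0,"rz": 0,"dx": 0,"dy": -0.6,"dz": 8,"gripper": -0.2},{"rx": 0,"ry": 0,"rz": 0,"dx": 0,"dy": 0,"dz": 10,"gripper": -0.2},{"rx": 0,"ry": 0,"rz": 0,"dx": 0,"dy": 0,"dz": 10,"gripper": -0.2},{"rx": 0,"ry": 0,"rz": 0,"dx": 0,"dy": 0,"dz": 10,"gripper": -0.2},{"rx": 0,"ry": 0,"rz": 0,"dx": 0,"dy": 0,"dz": 10,"gripper": -0.2},{"rx": 0,"ry": 0,"rz": 0,"dx": 0,"dy": 0,"dz": 7,"gripper": -0.2},{"rx": 0,"ry": 0,"rz": 0,"dx": 0,"dy": 0,"dz": 4,"gripper": -0.2},{"rx": 0,"ry": 0,"rz": 0,"dx": 0,"dy": 0,"dz": 3,"gripper": -0.2},{"rx": 0,"ry": 0,"rz": 0,"dx": 0,"dy": 0,"dz": 0,"gripper": -0.2},{"rx": 0,"ry": 0,"rz": 0,"dx": 0,"dy": 0,"dz": 0,"gripper": -0.2}]}}

```text
clock: 29.75
tcp_pos: [0.4426, 0.1976, 0.0984]
orientation: [-0.153, 2.7, 0.035]
contact_force: [0.8, -0.2, -3.3]
grip_width: 0.0488
gripper_force: 42.5
```

```bash
python3 - <<'E'
from kin import *
sflip((0,0,.0054))
a=r.grab_frame("side");b=r.grab_frame("top");cv2.imwrite("pics/l_side.png",a);cv2.imwrite("pics/l_top.png",b)
# side: model of held canister vs image: bias check by saddle tips / cap edge (printed rows)
o=r.get_obs();M=R.from_rotvec(o["orientation"]).as_matrix();c=o["tcp_pos"]+M[:,2]*.0054;Wc=M@np.diag([-1,1,-1])
for nm,H in(("low end",cyl(-.06,-.06,.025)),("cap end",cyl(.06,.06,.022))):
    q=proj("side",c+H@Wc.T);t=proj("top",c+H@Wc.T);print(nm,q.min(0).round(1),q.max(0).round(1),t.min(0).round(1),t.max(0).round(1))
R_=lambda im,s:cv2.resize(im,None,fx=s,fy=s,interpolation=cv2.INTER_CUBIC)
cv2.imwrite("pics/l.png",np.hstack([R_(a[165:235,245:315],5.7),R_(b[180:250,200:270],5.7)]))
E
```

```text
clk 29.75 shift now [ 0.4 -0.7  8.1] after turn [ 0.4 -0.7  8.1] turn [0.06 0.08 0.08] tcp in sad [ 0.4  0.7 13.5] F [ 0.8 -0.2 -3.3] q [-0.22  0.35 -0.54  2.38  1.4   0.42 -0.32]
low end [260.9 199.6] [266.9 211.4] [222.1 232.1] [234.7 236.6]
cap end [289.6 187. ] [294.7 197.5] [218.6 203.5] [229.9 206.9]
```

Request:
{"op": "step_arm", "data": {"moves": [{"rx": 0,"ry": 0,"rz": 0,"dx": 0,"dy": -0.5,"dz": 1,"gripper": -0.2},{"rx": 0,"ry": 0,"rz": 0,"dx": 0,"dy": 0,"dz": 1,"gripper": -0.2},{"rx": 0,"ry": 0,"rz": 0,"dx": 0,"dy": 0,"dz": 1,"gripper": -0.2},{"rx": 0,"ry": 0,"rz": 0,"dx": 0,"dy": 0,"dz": 1,"gripper": -0.2},{"rx": 0,"ry": 0,"rz": 0,"dx": 0,"dy": 0,"dz": 0,"gripper": -0.2}]}}

```text
clock: 30.48
tcp_pos: [0.4443, 0.1972, 0.0945]
orientation: [-0.153, 2.7, 0.034]
contact_force: [0.3, -0.2, -3.2]
grip_width: 0.0488
gripper_force: 42.5
```

```bash
python3 -c "
from kin import *
sflip((0,0,.0054))"
```

```text
clk 30.48 shift now [ 0.2 -0.2  3.9] after turn [ 0.2 -0.1  3.9] turn [0.05 0.06 0.08] tcp in sad [0.2 0.1 9.3] F [ 0.3 -0.2 -3.2] q [-0.22  0.36 -0.54  2.38  1.43  0.42 -0.34]
```

Request:
{"op": "step_arm", "data": {"moves": [{"rx": 0,"ry": 0,"rz": 0,"dx": 0,"dy": 0,"dz": 0.8,"gripper": -0.2},{"rx": 0,"ry": 0,"rz": 0,"dx": 0,"dy": 0,"dz": 0.8,"gripper": -0.2},{"rx": 0,"ry": 0,"rz": 0,"dx": 0,"dy": 0,"dz": 0,"gripper": -0.2}]}}

```text
clock: 30.85
tcp_pos: [0.4449, 0.1979, 0.0933]
orientation: [-0.154, 2.7, 0.036]
contact_force: [-1.9, 1.0, -1.4]
grip_width: 0.0487
gripper_force: 42.9
```

Request:
{"op": "step_arm", "data": {"moves": [{"rx": 0,"ry": 0,"rz": 0,"dx": 0,"dy": 0,"dz": 0.7,"gripper": -0.2},{"rx": 0,"ry": 0,"rz": 0,"dx": 0,"dy": 0,"dz": 0.6,"gripper": -0.2},{"rx": 0,"ry": 0,"rz": 0,"dx": 0,"dy": 0,"dz": 0,"gripper": -0.2}]}}

```text
clock: 31.22
tcp_pos: [0.4451, 0.198, 0.093]
orientation: [-0.155, 2.698, 0.035]
contact_force: [-13.0, -1.4, 20.7]
grip_width: 0.0489
gripper_force: 45.3
```

Request:
{"op": "step_arm", "data": {"moves": [{"rx": 0,"ry": 0,"rz": 0,"dx": 0,"dy": 0,"dz": -0.8,"gripper": -0.2},{"rx": 0,"ry": 0,"rz": 0,"dx": 0,"dy": 0,"dz": 0,"gripper": -0.2}]}}

```text
clock: 31.48
tcp_pos: [0.445, 0.1979, 0.0931]
orientation: [-0.154, 2.7, 0.036]
contact_force: [-7.8, -0.0, 9.2]
grip_width: 0.0485
gripper_force: 43.7
```

```bash
python3 - <<'E'
from kin import *
sflip((0,0,.0054));print(r.get_obs()["moment"])
a=r.grab_frame("side");cv2.imwrite("pics/m_side.png",a);b=r.grab_frame("top")
R_=lambda im,s:cv2.resize(im,None,fx=s,fy=s,interpolation=cv2.INTER_CUBIC)
cv2.imwrite("pics/m.png",np.hstack([R_(a[165:235,245:315],5.7),R_(b[180:250,200:270],5.7)]))
E
```

```text
clk 31.48 shift now [ 0.4 -0.8  2.3] after turn [ 0.4 -0.8  2.3] turn [0.11 0.11 0.11] tcp in sad [0.4 0.8 7.7] F [-7.8 -0.   9.2] q [-0.22  0.36 -0.54  2.38  1.44  0.42 -0.35]
[ 0.09638131  0.98606753 -0.02627963]
```

View pics/m.png

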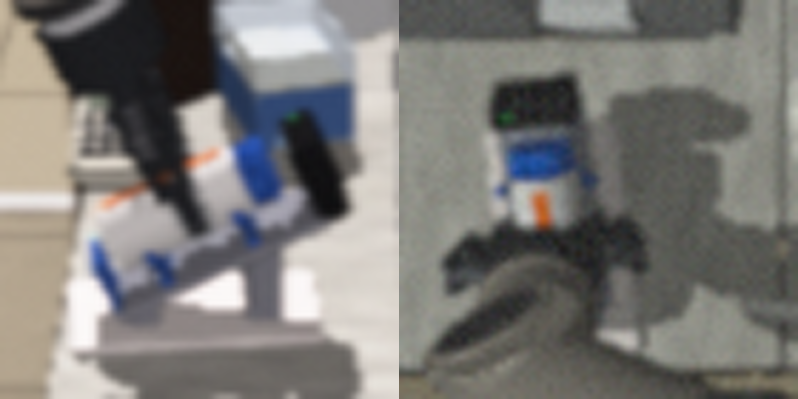

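Request:
{"op": "step_arm", "data": {"moves": [{"rx": 0,"ry": 0,"rz": 0,"dx": 0,"dy": 0,"dz": -0.3,"gripper": 0.17},{"rx": 0,"ry": 0,"rz": 0,"dx": 0,"dy": 0,"dz": 0,"gripper": 0.25},{"rx": 0,"ry": 0,"rz": 0,"dx": 0,"dy": 0,"dz": 0,"gripper": 0.4},{"rx": 0,"ry": 0,"rz": 0,"dx": 0,"dy": 0,"dz": 0,"gripper": 0.55},{"rx": 0,"ry": 0,"rz": 0,"dx": 0,"dy": 0,"dz": 0,"gripper": 0.6},{"rx": 0,"ry": 0,"rz": 0,"dx": 0,"dy": 0,"dz": 0,"gripper": 0.6}]}}

```text
clock: 32.33
tcp_pos: [0.4451, 0.1973, 0.093]
orientation: [-0.153, 2.7, 0.034]
contact_force: [0.0, 0.3, -0.2]
grip_width: 0.0683
gripper_force: 0.0
```

Request:
{"op": "step_arm", "data": {"moves": [{"rx": 0,"ry": 0,"rz": 0,"dx": 0,"dy": 0,"dz": -5,"gripper": 0.6},{"rx": 0,"ry": 0,"rz": 0,"dx": 0,"dy": 0,"dz": -8,"gripper": 0.6},{"rx": 0,"ry": 0,"rz": 0,"dx": 0,"dy": 0,"dz": -10,"gripper": 0.6},{"rx": 0,"ry": 0,"rz": 0,"dx": 0,"dy": 0,"dz": -12,"gripper": 0.6},{"rx": 0,"ry": 0,"rz": 0,"dx": 0,"dy": 0,"dz": -12,"gripper": 0.6},{"rx": 0,"ry": 0,"rz": 0,"dx": 0,"dy": 0,"dz": -15,"gripper": 0.6},{"rx": 0,"ry": 0,"rz": 0,"dx": 0,"dy": 0,"dz": -15,"gripper": 0.6},{"rx": 0,"ry": 0,"rz": 0,"dx": 0,"dy": 0,"dz": -15,"gripper": 0.6},{"rx": 0,"ry": 0,"rz": 0,"dx": 0,"dy": 0,"dz": -15,"gripper": 0.6},{"rx": 0,"ry": 0,"rz": 0,"dx": 0,"dy": 0,"dz": 0,"gripper": 0.6}]}}

```text
clock: 33.58
tcp_pos: [0.4002, 0.1923, 0.191]
orientation: [-0.153, 2.698, 0.035]
contact_force: [0.2, 0.9, 0.5]
grip_width: 0.0679
gripper_force: 0.0
```

```bash
python3 - <<'E'
from kin import *
sflip((0,0,.0054))
a=r.grab_frame("side");cv2.imwrite("pics/n_side.png",a)
m=cv2.imread("pics/m_side.png")
# compare orange stripe and blue cap positions before/after release
def feat(im):
    im=im.astype(int)[165:235,245:315];out=[]
    for w in(np.clip(im[...,2]-im[...,0]-60,0,None),):
        ys,xs=np.mgrid[165:235,245:315];k=xs<274
        for s in(xs<270,xs>276):
            ww=w*s;out.append(((ww*xs).sum()/max(ww.sum(),1),(ww*ys).sum()/max(ww.sum(),1),ww.sum()))
    return np.round(out,2).tolist()
print(feat(m),feat(a))
# stripe lower edge / roll with seated model
c=sadw(SD,[(0,0,.002)])[0];W=Rz(SD[2])@Ry(np.radians(25))
for xl in(-.03,.03):
  for ph in(-20,-10,0,10,20):
    q=proj("side",[c+W@[xl,-.025*np.sin(np.radians(ph+e)),.025*np.cos(np.radians(ph+e))] for e in(-12.6,0,12.6)]);print(xl,ph,q.round(1).tolist())
  q=proj("side",c+np.array(cyl(xl,xl,.025))@W.T);print(q.min(0),q.max(0))
for col in(263,264,265): print(col,a[186:212,col].tolist())
E
```

```text
clk 33.58 shift now [  1.2  -0.3 110. ] after turn [  0.8  -0.2 110. ] turn [0.07 0.21 0.07] tcp in sad [  0.8   0.2 115.4] F [0.2 0.9 0.5] q [-0.09  0.07 -0.69  2.38  0.75  0.46  0.27]
[[264.99, 199.38, 161.0], [279.8, 192.37, 200.0]] [[266.48, 198.52, 442.0], [279.29, 192.68, 200.0]]
-0.03 -20 [[268.9, 197.6], [268.7, 197.7], [268.6, 198.1]]
-0.03 -10 [[268.7, 197.7], [268.6, 198.0], [268.6, 198.5]]
-0.03 0 [[268.6, 197.9], [268.6, 198.4], [268.8, 199.1]]
-0.03 10 [[268.6, 198.3], [268.7, 199.0], [269.0, 199.9]]
-0.03 20 [[268.7, 198.8], [268.9, 199.7], [269.3, 200.8]]
[268.61428116 197.63356025] [274.45109941 209.51342621]
0.03 -20 [[283.0, 191.1], [282.8, 191.1], [282.8, 191.4]]
0.03 -10 [[282.8, 191.1], [282.8, 191.3], [282.8, 191.9]]
0.03 0 [[282.8, 191.3], [282.8, 191.7], [283.0, 192.5]]
0.03 10 [[282.8, 191.6], [282.9, 192.3], [283.2, 193.2]]
0.03 20 [[282.9, 192.2], [283.2, 193.0], [283.5, 194.1]]
[282.77338769 191.03891612] [288.50291373 202.97445473]
263 [[118, 122, 127], [131, 133, 138], [113, 115, 120], [95, 98, 101], [98, 100, 104], [96, 99, 102], [141, 149, 155], [203,
[... 508 characters left out ...]
114, 122, 128], [119, 129, 150], [143, 166, 215], [132, 164, 231], [175, 189, 225], [208, 211, 221], [203, 203, 209], [188, 188, 194], [180, 181, 187], [179, 180, 185], [178, 178, 183], [177, 175, 179], [166, 158, 161], [167, 150, 148], [164, 138, 133]]
265 [[136, 143, 149], [137, 142, 148], [132, 139, 144], [114, 119, 124], [115, 118, 123], [121, 125, 130], [154, 162, 168], [204, 215, 222], [165, 175, 182], [126, 135, 141], [127, 136, 142], [112, 121, 129], [103, 121, 160], [117, 151, 223], [148, 172, 229], [200, 206, 226], [209, 211, 218], [196, 197, 203], [183, 184, 190], [179, 180, 186], [179, 179, 185], [178, 179, 184], [174, 174, 180], [168, 168, 174], [173, 171, 176], [175, 170, 172]]
```

```bash
python3 - <<'E'
from kin import *
b=r.grab_frame("top");cv2.imwrite("pics/n_top.png",b);b=b.astype(int)
c=sadw(SD,[(0,0,.002)])[0];W=Rz(SD[2])@Ry(np.radians(25))
P=lambda n,L:proj(n,c+np.array(L)@W.T).round(1)
for xl in(.02,.03):
    q=P("top",cyl(xl,xl,.025));print(xl,"edges",q[:,0].min(),q[:,0].max(),"stripe0",P("top",[(xl,0,.025)]),"+10deg",P("top",[(xl,-.0043,.0246)]))
print("cap edge row",P("top",[(.04,0,.025)]),"cap end",P("top",[(.06,0,.022)]))
for v in range(206,222): print(v,b[v,216:234,2].tolist(),"or",(b[v,216:234,2]-b[v,216:234,0]).clip(0)[5:13].tolist(),"B",b[v,224,0]-b[v,224,2])
a=cv2.imread("pics/n_side.png").astype(int);o=(a[...,2]-a[...,0]>50);ys,xs=np.nonzero(o[185:210,255:295]);print("orange cols",xs.min()+255,xs.max()+255)
print("stripe ends side",P("side",[(-.055,0,.025),(.035,0,.025)]))
E
```

```text
0.02 edges 219.6 232.3 stripe0 [[225.6 216.5]] +10deg [[226.7 216.4]]
0.03 edges 219.2 231.9 stripe0 [[225.2 214.1]] +10deg [[226.4 213.9]]
cap edge row [[224.9 211.6]] cap end [[224.2 206.4]]
206 [177, 153, 110, 67, 38, 41, 36, 35, 44, 30, 35, 36, 38, 34, 54, 66, 77, 88] or [0, 0, 0, 0, 0, 0, 0, 0] B 69
207 [179, 159, 114, 61, 35, 35, 21, 36, 38, 37, 24, 43, 35, 39, 45, 67, 74, 82] or [0, 0, 0, 0, 0, 0, 0, 0] B 110
208 [180, 170, 120, 69, 45, 33, 36, 37, 35, 33, 41, 32, 33, 31, 44, 62, 64, 79] or [0, 0, 0, 0, 0, 0, 0, 0] B 117
209 [179, 174, 131, 71, 43, 32, 34, 35, 37, 33, 35, 39, 37, 45, 57, 52, 57, 74] or [0, 0, 0, 0, 0, 0, 0, 0] B 107
210 [189, 175, 136, 79, 48, 28, 33, 33, 36, 39, 46, 60, 65, 77, 84, 73, 49, 59] or [0, 0, 0, 0, 0, 0, 0, 0] B 89
211 [183, 177, 135, 101, 96, 94, 90, 89, 82, 92, 94, 108, 114, 106, 96, 75, 46, 45] or [0, 0, 0, 0, 0, 0, 0, 0] B 49
212 [173, 133, 99, 114, 156, 166, 166, 164, 159, 150, 141, 137, 127, 115, 97, 82, 56, 50] or [0, 0, 0, 2, 3, 0, 0, 0] B -2
213 [144, 97, 78, 125, 174, 188, 187, 183, 180, 175, 157, 147, 136, 109, 97, 83, 65, 67] or [2, 9, 
[... 462 characters left out ...]
, 187, 190, 184, 182, 169, 145, 137, 121, 103, 90, 76, 72] or [0, 7, 34, 117, 142, 67, 5, 0] B -117
218 [153, 183, 176, 148, 154, 179, 192, 186, 190, 183, 172, 139, 135, 123, 107, 92, 83, 72] or [2, 4, 25, 110, 157, 84, 8, 0] B -110
219 [147, 179, 177, 153, 147, 177, 189, 185, 189, 184, 172, 150, 138, 127, 109, 93, 81, 76] or [1, 0, 24, 102, 155, 88, 18, 0] B -102
220 [150, 181, 186, 166, 149, 174, 190, 190, 188, 186, 170, 144, 140, 126, 113, 98, 84, 71] or [2, 1, 20, 86, 149, 105, 22, 0] B -86
221 [159, 182, 189, 169, 148, 175, 187, 186, 186, 186, 174, 146, 139, 129, 118, 98, 87, 76] or [1, 3, 20, 80, 148, 121, 43, 2] B -80
orange cols 263 282
stripe ends side [[262.8 201.1]
 [284.  191.2]]
```

```bash
python3 -c "
from bench import r
print(r.hand_in())"
```

```text
the job is handed in; nothing more can be done
None
```

The canister is lying in both saddles, cap at the high end, let go and handed in at about 34 s of the 61 s. The stripe faced up within about 10° by the pictures, both on the tray and in the saddles. I don't know how it was judged: the hand-in returned no result.

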